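# Phone out of the time-out tub and into the charging rack

### The arm

A 6-joint arm with a two-finger parallel gripper is mounted at the origin on the work surface. World frame = base frame: x ahead of the robot, y to its left, z up, the work surface at z = 0. Lengths are in m, angles in degrees, forces in N, time in s.
With the tool pointing down it reaches from about 0.4 to 0.825 m from the base axis. Payload 7 kg.
Tool frame: the origin (TCP) lies at the very end of the fingers, on their centre line; the grasp point (between the pads) lies 19 mm behind it; z points along the fingers, y is the direction in which the jaws open and shut (so a half turn about z gives the same grasp; the last joint's range is limited). The gripper opens to 88 mm and grips with 3 to 60 N. Pads are 19 mm wide; open, the fingers measure 130 mm over their backs; the gripper's body (78 mm by 193 mm) begins 47 mm behind the grasp point.
Start: joints at [90.762, 20.546, 0.682, 0, -70.136, -16.507], TCP at [0.183, 0.65, 0.227] pointing down, gripper open.
Joint ranges: [-176.03, 176.03], [-82.01, 121.73], [-58.28, 71.71], [-173.87, 95.51], [-174.79, -0.11], [-173.66, 173.66]. Speed limits (degrees/s): [136.94, 136.94, 172.46, 180, 180, 180].

### API

Orientations are given as [roll, pitch, yaw] about the fixed x, y, z axes, in that order (R = Rz(yaw) Ry(pitch) Rx(roll)).
In Python, from plant import get_obs, eyes, job gives the robot as it stands.
- The arm moves only by the tool send_rows, never from a script. Its argument "steps" is a list of rows, each an object of numbers: "x", "y", "z": the shift along the tool's x, y, z in m; "turn": the turn about the tool's z in degrees; "gripper": the opening, from 0 (shut) to 1 (fully open). A call has exactly 8 rows; each row shifts and turns the pose as measured when the row begins, along the tool's axes as they then stand; what a row does not reach is not made up. A row lasts 1/10 s, in which the tool goes at most 50 mm and 8.59 degrees, less where a joint would pass 70% of its speed; a pose out of reach is approached as far as the arm can. A call with a gripper value outside its range is refused whole. The fingers move at their own pace and stop on an object; the grip force is fixed at half the most. Time passes only in rows, so rows that do not move let the fingers close, or fill a call up. It gives the time, the measured TCP pose, the force and the opening at its end, in the units of the state.
- get_obs(): the state, without advancing time (a new reading comes with each control period).
- eyes.snapshot(name): name is "side" or "top" or "wrist"; returns a dict with "frame" (400x640x3 uint8, blue, green, red), "z_map" (400x640 float32, m along the optical axis (not along the pixel's ray), 0 where there is no reading), "intrinsics" (3x3 intrinsics, pixels), "R" (3x3) and "t" (3): a world point X has camera coordinates R X + t. Camera axes: x right, y down, z forward; pixel columns grow to the right and rows downward; lengths in m; the calibration is good to about 2 mm. A picture is of the moment at which its call begins.
- job.close_job(): hands the job in, once; it reports no verdict.
The state is a dict: "clock": time; "joint_pos": joint angles; "qvel": joint speeds; "tau": joint torques, N m; "tool_pos": TCP position; "orientation": TCP orientation; "force": force on the tool from outside, world axes, zero at the start; "moment": the same for the moment, N m; "opening": finger opening in m.
Only numpy, scipy, OpenCV 4.12 (cv2) and the standard library are available. Lean on these libraries where they do the work, as an engineer would, in place of code of your own. Each camera call takes 0.05 s, during which the arm holds its last target.

### The job

Study time is over: take the loose pink lid off the white tub and set it down gently, flat and tab up, in the middle of the grey mat. Then lift the yellow phone out of the tub and stand it upright on its long edge, centred in the free slot of the charging rack (the one with the green strip), lowering it gently to the slot's floor before letting go. Leave the power bank, compact, mouse and cup where they are.

Things in the scene. Friction and masses are not known exactly. Their poses are not given: they have to be found in the camera images.
- tub: White open-topped tub, fixed: outside 178 (x) x 138 (y) x 91 mm high, walls 4 mm. Origin: centre of underside, z up. Inside, a cream sloping rest holds the phone on its long edge, leaning 16 degrees towards the tub's -y side; the rest's back plate reaches half-way up, so the phone's upper 30 mm are clear on both faces. Phone's top edge: 7 mm below the rim, near the middle of the width.
- lid: Loose pink lid on the tub's rim: plate 184 (x) x 144 (y) x 4 mm, under it a plug ring 166 x 126 mm outside, 8 mm deep, 2 mm play in the rim. Origin: centre of the plug ring's lower edge; plate top at z = 12 mm; z up out of the lid, x along its long side. White upright tab near its -x (near) end. Origin 83 mm above the desk on the tub, 3 mm when lying on the mat.
- lid_tab (a point): Point on top of the lid's white grip tab (centre). The tab is 10 mm thick along the lid's x, 44 mm wide along its y and stands 28 mm above the plate; it is centred 76 mm from the lid's middle towards -x. Pinch it across its thickness from above.
- mat: Thin grey fabric mat fixed on the desk, 230 (x) x 190 (y) x 3 mm. Origin: centre of its underside.
- phone: Phone in a yellow case with a black screen, 144 (x, long side) x 9 (y, thickness) x 72 mm (z). Origin: middle of its lower long edge face; z points up along the phone's plane to its upper long edge, y is the normal of its screen. At the start it is inside the closed tub, leaning on the rest.
- phone_center (a point): Centre of the phone, 36 mm above its origin along its z.
- rack: Charging rack, fixed: white base plate 160 (x) x 150 (y) x 8 mm with three slots running along x, at y = -46, 0 and +46 mm. Each is a 13 mm gap between two grey walls 100 mm long, 4 mm thick, rising 24 mm above the base plate, open at both ends. Origin: centre of the underside. Two slots are taken.
- dock: The free slot, marked by a bright green strip (150 x 11 mm) on its floor; it may be any of the three. Origin: centre of the slot's floor, 8 mm above the desk; x runs along the slot, y across it, z up.
- powerbank: Black power bank, 100 x 11 x 42 mm, standing on edge in a slot of the rack. Origin: centre of its underside. Leave alone.
- compact: Lilac make-up compact with a brass seam, 85 x 10 x 40 mm, standing on edge in a slot of the rack. Origin: centre of its underside. Leave alone.
- mouse: Black computer mouse, 105 x 60 x 31 mm, on the desk beyond the mat. Origin: centre of its underside. Leave alone.
- cup: White mug, 76 mm across, 90 mm high, on the desk beyond the mat. Origin: centre of its underside. Leave alone.
There are look-alikes about, which are no part of the job. Of the things like the lid, leave any that is orange; of the rest the larger one is meant.

How it is judged (in metres and radians):
On the way, in this order (a step that is already met when the one before it is completed fails the run):
1. the lid is lowered over the middle of the mat, to less than 25 mm above the desk, while the fingers still hold it (horizontal distance between lid and mat below 0.06 m and height (world z) of lid below 0.025 m and angle between lid's own z axis and vertical below 0.25 rad and contact force between the fingers and lid above 1 N), for 0.1 s.
2. the lid lies flat, tab up, in the middle of the mat and the fingers have let go of it (horizontal distance between lid and mat below 0.06 m and height (world z) of lid below 0.012 m and angle between lid's own z axis and vertical below 0.1 rad and contact force between the fingers and lid below 0.1 N), for 0.2 s.
3. the phone stands on its long edge on the floor of the green slot (at most 6 mm above it) while the fingers still hold it (x of phone_center in the frame of dock between -0.03 and 0.03 m and y of phone_center in the frame of dock between -0.009 and 0.009 m and z of phone_center in the frame of dock between 0.03 and 0.042 m and angle between the x axis of phone and the x axis of dock, either way round below 0.12 rad and angle between the z axis of phone and the z axis of dock, either way round below 0.22 rad and contact force between the fingers and phone above 1 N), for 0.1 s.
At the end, for the whole second after the job is handed in: Lid flat (0.1 rad), tab up, origin under 12 mm high, within 60 mm of the mat's middle. Phone on a long edge in the green slot: centre within 30 mm along, 9 mm across, 30-42 mm above its floor; long side within 0.12 rad of the slot, lean under 0.22 rad. Both at rest (horizontal distance between lid and mat below 0.06 m and height (world z) of lid below 0.012 m and angle between lid's own z axis and vertical below 0.1 rad and x of phone_center in the frame of dock between -0.03 and 0.03 m and y of phone_center in the frame of dock between -0.009 and 0.009 m and z of phone_center in the frame of dock between 0.03 and 0.042 m and angle between the x axis of phone and the x axis of dock, either way round below 0.12 rad and angle between the z axis of phone and the z axis of dock, either way round below 0.22 rad and linear speed of each of lid, phone below 0.02 m/s); the robot touches nothing.
It fails at once if the powerbank is moved more than 20 mm or tipped (distance of powerbank from where it was at the start of the episode above 0.02 m or angle between powerbank's own z axis and vertical above 0.4 rad).
It fails at once if the compact is moved more than 20 mm or tipped (distance of compact from where it was at the start of the episode above 0.02 m or angle between compact's own z axis and vertical above 0.4 rad).
It fails at once if the mouse is moved more than 20 mm or tipped (distance of mouse from where it was at the start of the episode above 0.02 m or angle between mouse's own z axis and vertical above 0.4 rad).
It fails at once if the cup is moved more than 20 mm or tipped (distance of cup from where it was at the start of the episode above 0.02 m or angle between cup's own z axis and vertical above 0.4 rad).
It also fails if it takes over 61 s, if anything falls off the work surface, if the arm or the gripper's body presses on something with over 40 N, if the wrist force passes 120 N, or if a joint passes its speed limit or range.

## Working session

There is one attempt and no reset: what is moved stays moved. The work goes in short steps, Python scripts to look and compute and a tool call to move; the robot and the scene stay as the last step left them, time stands still between calls to the robot, and variables do not carry over. Pictures are saved under pics/ and viewed, and the job is handed in when it is done.

Besides the shell and the picture viewer there is one more tool, called after "Request:" as name(argument=value, ...) on one line, values as JSON. send_rows: Moves the arm, as the interface text tells. Its arguments: {"type":"object","properties":{"steps":{"type":"array"}},"required":["steps"]}

```bash
ls; mkdir -p pics
python3 - <<'E'
from plant import get_obs, eyes, job
import cv2, numpy as np
print(get_obs())
for n in ["side","top","wrist"]:
    s=eyes.snapshot(n); cv2.imwrite(f"pics/{n}0.png",s["frame"]); np.savez(f"pics/{n}0.npz",**s)
    print(n,s["intrinsics"].round(1).tolist(),s["R"].round(3).tolist(),s["t"].round(3).tolist())
E
```

```text
pics
{'clock': 0.0, 'joint_pos': array([ 9.07648099e+01,  2.05932902e+01,  6.32479825e-01, -2.26740560e-02,
       -7.01362095e+01, -1.65056580e+01]), 'qvel': array([ 0.04528839,  0.14097091, -0.01151438, -0.1252369 , -0.03891657,
       -0.01884762]), 'tau': array([ 6.21360687e-04, -5.82716238e+01,  2.93050647e+01,  6.99710146e+00,
        7.03025493e-03, -1.55522353e-04]), 'tool_pos': array([0.18301021, 0.64918646, 0.2255839 ]), 'orientation': array([ 1.79900922e+02, -7.13099629e-03, -1.57485643e+01]), 'force': array([-0.65821249,  0.63142428, -1.10243789]), 'moment': array([-0.02653881, -0.05285227, -0.0041484 ]), 'opening': 0.08750716358952122}
side [[499.1, 0.0, 322.8], [0.0, 499.1, 195.8], [0.0, 0.0, 1.0]] [[0.933, -0.359, 0.004], [-0.259, -0.68, -0.686], [0.249, 0.639, -0.728]] [-0.537, 0.303, 1.234]
top [[489.4, 0.0, 322.3], [0.0, 489.4, 200.6], [0.0, 0.0, 1.0]] [[-0.002, -1.0, 0.002], [-0.997, 0.001, -0.077], [0.077, -0.002, -0.997]] [0.087, 0.618, 1.488]
wrist [[336.7, 0.0, 317.3], [0.0, 336.7, 199.5], [0.0, 0.0, 1.0]] [[-0.272, -0.962, 0.002], [-0.916, 0.259, 0.307], [-0.296, 0.082, -0.952]] [0.674, -0.039, 0.392]
```

View pics/top0.png

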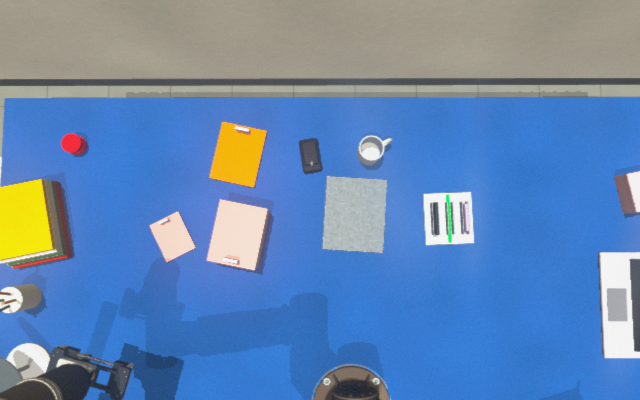

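View pics/side0.png

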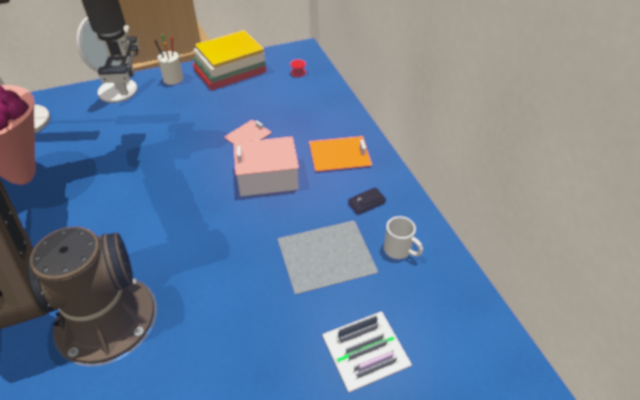

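View pics/wrist0.png

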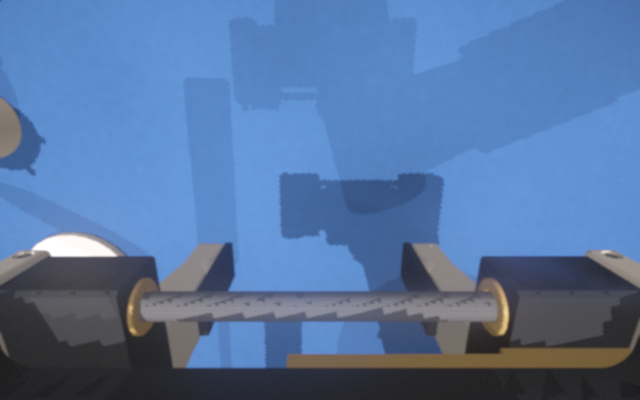

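Pictures: the top view shows three lid-like things. They are a large pink lid on the white tub at (240,235), a small pink lid at (172,237) and an orange lid at (238,154). The larger pink one at (240,235) is meant, with its tab near (230,260). The mat is at (355,214), the rack at (448,218) with the green strip in the middle slot, the mouse at (310,155) and the cup at (372,150).

```bash
cat > h.py <<'E'
import numpy as np, cv2
def load(n): return dict(np.load(f"pics/{n}.npz"))
def ray(s,px,z):
    """world point of pixel(s) on plane world z"""
    px=np.atleast_2d(px).astype(float)
    K,R,t=s["intrinsics"],s["R"],s["t"]
    d=np.c_[px,np.ones(len(px))]@np.linalg.inv(K).T@R   # R^T K^-1 p
    c=-R.T@t
    return c+d*((z-c[2])/d[:,2])[:,None]
def cloud(s):
    h,w=s["z_map"].shape; u,v=np.meshgrid(np.arange(w),np.arange(h))
    p=np.stack([u,v,np.ones_like(u)],-1)@np.linalg.inv(s["intrinsics"]).T*s["z_map"][...,None]
    return (p-s["t"])@s["R"]
def proj(s,X):
    c=np.atleast_2d(X)@s["R"].T+s["t"]; p=c@s["intrinsics"].T; return p[:,:2]/p[:,2:]
E
python3 - <<'E'
from h import *
s=load("top0"); f=s["frame"]; C=cloud(s)
hsv=cv2.cvtColor(f,cv2.COLOR_BGR2HSV)
for p in [(240,225),(230,260),(172,240),(355,214),(448,218),(450,240)]: print(p,f[p[1],p[0]],hsv[p[1],p[0]],C[p[1],p[0]].round(3))
pink=((hsv[...,0]<12)|(hsv[...,0]>172))&(hsv[...,1]>25)&(hsv[...,1]<110)&(hsv[...,2]>180)
pink=pink.astype(np.uint8)
n,l,st,ce=cv2.connectedComponentsWithStats(pink)
for i in range(1,n):
    if st[i,4]>150: 
        c=max(cv2.findContours((l==i).astype(np.uint8),0,1)[0],key=cv2.contourArea); r=cv2.minAreaRect(c); b=cv2.boxPoints(r)
        print("pink",st[i],C[l==i][:,2].mean(), b.round(1).tolist())
        z=0.095 if st[i,4]>1500 else 0.012
        W=ray(s,b,z); print(W.round(4).tolist(), W.mean(0), np.linalg.norm(np.diff(W,axis=0),axis=1))
roi=f[180:290,130:290]; cv2.imwrite("pics/cropA.png",cv2.resize(roi,None,fx=5,fy=5,interpolation=cv2.INTER_CUBIC))
roi=f[180:260,400:500]; cv2.imwrite("pics/cropR.png",cv2.resize(roi,None,fx=7,fy=7,interpolation=cv2.INTER_CUBIC))
E
```

```text
(240, 225) [210 223 245] [ 11  36 245] [0.541 0.326 0.098]
(230, 260) [244 244 244] [  0   0 244] [0.441 0.35  0.12 ]
(172, 240) [202 218 244] [ 11  44 244] [0.498 0.55  0.013]
(355, 214) [185 185 174] [ 90  15 185] [ 0.578 -0.017  0.002]
(448, 218) [145 220 120] [ 68 116 220] [ 0.563 -0.299  0.033]
(450, 240) [ 98 245  10] [ 71 245 245] [ 0.496 -0.308  0.019]
pink [150 212  45  50 758] 0.014877808847154126 [[149.0, 225.0], [177.6999969482422, 211.1999969482422], [195.1999969482422, 247.39999389648438], [166.5, 261.20001220703125]]
[[0.544, 0.6226, 0.012], [0.5867, 0.5347, 0.012], [0.4745, 0.4784, 0.012], [0.4323, 0.566, 0.012]] [0.50940133 0.550415   0.012     ] [0.09775049 0.12551974 0.09720973]
pink [223 252  33  18 152] 0.10629177737188215 [[222.0, 263.0], [225.89999389648438, 251.3000030517578], [256.79998779296875, 261.6000061035156], [252.89999389648438, 273.29998779296875]]
[[0.4266, 0.3949, 0.012], [0.4625, 0.3834, 0.012], [0.4307, 0.2878, 0.012], [0.395, 0.2995, 0.012]] [0.42872264 0.34139177 0.012     ] [0.03765871 0.10076345 0.03760195]
```

Run:
```python
from h import *
s=load("top0"); f=s["frame"]; C=cloud(s)
hsv=cv2.cvtColor(f,cv2.COLOR_BGR2HSV)
def comp(m,z,amin=20,name=""):
    n,l,st,ce=cv2.connectedComponentsWithStats(m.astype(np.uint8))
    for i in range(1,n):
        if st[i,4]<amin: continue
        c=max(cv2.findContours((l==i).astype(np.uint8),0,1)[0],key=cv2.contourArea); b=cv2.boxPoints(cv2.minAreaRect(c))
        W=ray(s,b,z); e=np.diff(W,axis=0)[:2]; L=np.linalg.norm(e,axis=1); k=L.argmax()
        print(name,st[i].tolist(),"zmed",np.median(C[l==i][:,2]).round(3),"ctr",W.mean(0).round(4),"L",L.round(3),"yaw long",np.degrees(np.arctan2(e[k,1],e[k,0])).round(1))
H,S,V=hsv[...,0].astype(int),hsv[...,1],hsv[...,2]
roi=np.zeros(H.shape,bool); roi[195:275,200:275]=1
comp(roi&(C[...,2]>0.085)&(C[...,2]<0.15),0.095,200,"lid by height")
comp(roi&((H<20)|(H>165))&(S>15)&(V>150)&(S<120),0.095,100,"lid by colour")
comp(roi&(C[...,2]>0.108),0.123,3,"tab h")
comp(roi&(S<12)&(V>225),0.123,8,"tab col")
roi[:]=0; roi[170:260,315:395]=1
comp(roi&(S<60)&(V>110),0.003,200,"mat")
roi[:]=0; roi[180:255,410:490]=1
comp(roi&((S<60)&(V>100)|(H>55)&(H<80)&(S>80)),0.008,100,"rack")
comp(roi&(H>50)&(H<80)&(S>100)&(V>150),0.008,10,"green")
```

```text
lid by height [207, 199, 61, 71, 3075] zmed 0.095 ctr [0.5148 0.3359 0.095 ] L [0.184 0.145] yaw long -10.9
lid by colour [207, 200, 61, 70, 3060] zmed 0.095 ctr [0.5148 0.3355 0.095 ] L [0.184 0.145] yaw long -11.0
tab h [223, 257, 16, 7, 62] zmed 0.123 ctr [0.4406 0.3484 0.123 ] L [0.011 0.044] yaw long -101.3
tab col [223, 258, 14, 5, 42] zmed 0.124 ctr [0.4404 0.3513 0.123 ] L [0.008 0.039] yaw long -101.3
mat [323, 176, 64, 77, 4401] zmed 0.003 ctr [ 0.5779 -0.0149  0.003 ] L [0.229 0.19 ] yaw long -3.7
rack [423, 192, 51, 53, 2383] zmed 0.01 ctr [ 0.5642 -0.3057  0.008 ] L [0.153 0.161] yaw long -178.7
green [446, 195, 6, 48, 129] zmed 0.01 ctr [ 0.5633 -0.3082  0.008 ] L [0.012 0.147] yaw long -178.3
```

View pics/cropA.png

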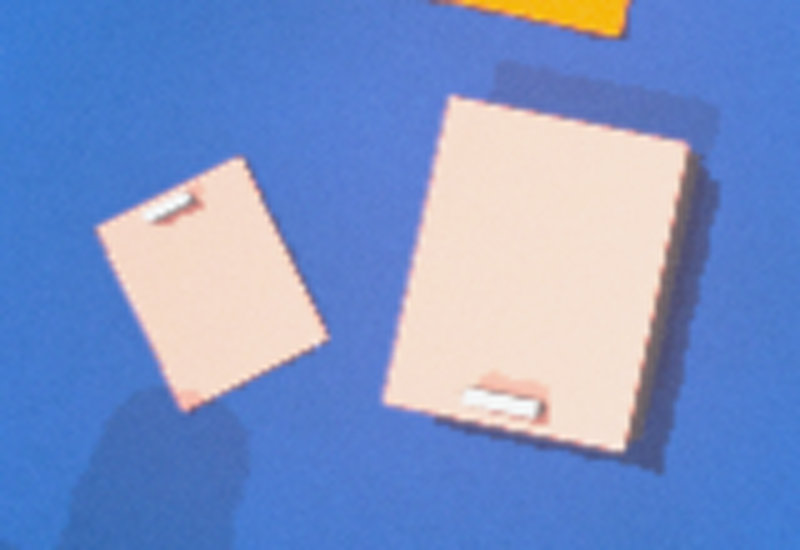

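View pics/cropR.png

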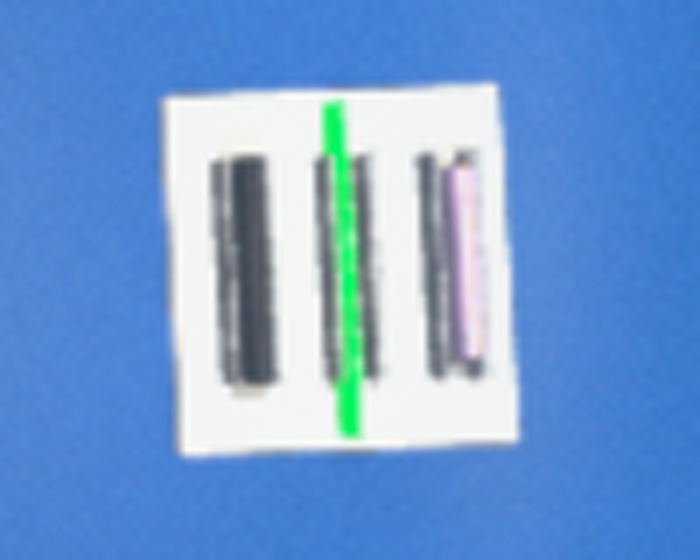

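Lid choice checked in the crop: large pink lid on the tub, tab at its near end. By ray cast, the lid centre is (0.515, 0.336) with yaw -11°. It measures 184x145 mm and lies at z 0.095, so the size and height match. The tab is at (0.4405, 0.350, 0.123), and the offset of 76 mm agrees. The mat centre is (0.578, -0.015) and the dock is about (0.563, -0.307), middle slot.

Request:
send_rows(steps=[{"x":0.041,"y":0.027,"z":0,"turn":0,"gripper":1},{"x":0.041,"y":0.027,"z":0,"turn":0,"gripper":1},{"x":0.041,"y":0.027,"z":0,"turn":0,"gripper":1},{"x":0.041,"y":0.027,"z":0,"turn":0,"gripper":1},{"x":0.041,"y":0.027,"z":0,"turn":8.5,"gripper":1},{"x":0.041,"y":0.02,"z":0,"turn":8.5,"gripper":1},{"x":0.03,"y":0.01,"z":0,"turn":8.5,"gripper":1},{"x":0.02,"y":0.0,"z":0,"turn":8.5,"gripper":1}])

```text
clock: 0.95
tool_pos: [0.4112, 0.3829, 0.223]
orientation: [179.7, -0.2, -50.0]
force: [-0.0, 0.5, 0.9]
opening: 0.0875
```

Request:
send_rows(steps=[{"x":0,"y":0,"z":0.005,"turn":8.5,"gripper":1},{"x":0,"y":0,"z":0.005,"turn":8.5,"gripper":1},{"x":0,"y":0,"z":0.005,"turn":8.5,"gripper":1},{"x":0,"y":0,"z":0.005,"turn":8.5,"gripper":1},{"x":0,"y":0,"z":0.005,"turn":8.5,"gripper":1},{"x":0,"y":0,"z":0.005,"turn":8.5,"gripper":1},{"x":0,"y":0,"z":0,"turn":0,"gripper":0.7},{"x":0,"y":0,"z":0,"turn":0,"gripper":0.7}])

```text
clock: 1.75
tool_pos: [0.4132, 0.3779, 0.1909]
orientation: [179.9, -0.5, -101.4]
force: [0.3, -0.1, 0.5]
opening: 0.0767
```

```bash
cat >> h.py <<'E'
def togo(o,target,yaw):
    """shift in tool axes to world target, and turn"""
    from scipy.spatial.transform import Rotation as Ro
    Rm=Ro.from_euler("xyz",o["orientation"],degrees=True).as_matrix()
    d=Rm.T@(np.array(target)-o["tool_pos"])
    t=(o["orientation"][2]-yaw+180)%360-180
    return d.round(4), round(t,2)
E
python3 - <<'E'
from plant import *; from h import *
o=get_obs(); print(o["joint_pos"].round(1),o["tool_pos"].round(4),o["orientation"].round(2))
print(togo(o,[.4405,.350,.099],-101))
s=eyes.snapshot("wrist"); cv2.imwrite("pics/w1.png",s["frame"]); np.savez("pics/w1.npz",**s)
C=cloud(s); f=s["frame"]; 
m=(C[...,2]>0.112)&(C[...,2]<0.135)&(np.hypot(C[...,0]-.44,C[...,1]-.35)<.05)
print(m.sum(), np.median(C[m],0) if m.any() else 0, C[m].min(0),C[m].max(0))
E
```

```text
[ 62.5  11.6 -16.7   0.  -62.2 -73.9] [0.4132 0.3779 0.1909] [ 179.91   -0.46 -101.36]
(array([ 0.0212, -0.0324,  0.0921]), np.float64(-0.36))
954 [0.4413983  0.34916169 0.12257081] [0.43357182 0.32900062 0.11202755] [0.45118189 0.37276049 0.12454239]
```

View pics/w1.png

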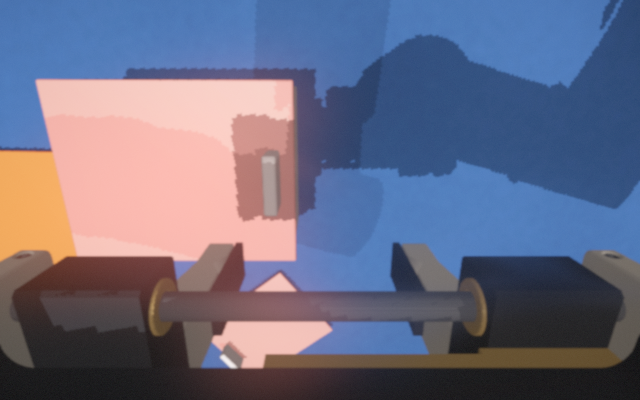

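The wrist view shows the tab at (270,183) on the pink lid. Its depth points give (0.4414, 0.349, 0.123), within 1 mm of the top view, so I go above it and down.

Request:
send_rows(steps=[{"x":0.011,"y":-0.016,"z":0,"turn":0,"gripper":0.7},{"x":0.011,"y":-0.016,"z":0,"turn":0,"gripper":0.7},{"x":0,"y":0,"z":0.02,"turn":0,"gripper":0.5},{"x":0,"y":0,"z":0.02,"turn":0,"gripper":0.5},{"x":0,"y":0,"z":0.01,"turn":0,"gripper":0.5},{"x":0,"y":0,"z":0,"turn":0,"gripper":0.5},{"x":0,"y":0,"z":0,"turn":0,"gripper":0.5},{"x":0,"y":0,"z":0,"turn":0,"gripper":0.5}])

```text
clock: 2.6
tool_pos: [0.4424, 0.3509, 0.1435]
orientation: [-179.9, -0.2, -100.1]
force: [0.3, 0.2, -0.5]
opening: 0.0435
```

Run:
```python
from plant import *; from h import *
o=get_obs(); print(o["tool_pos"].round(4),o["orientation"].round(2),o["opening"])
print(togo(o,[.441,.3495,.100],-101))
s=eyes.snapshot("wrist"); cv2.imwrite("pics/w2.png",s["frame"])
```

```text
[0.4424 0.3509 0.1435] [-179.93   -0.19 -100.11] 0.0435111953457843
(array([0.0015, 0.0012, 0.0435]), np.float64(0.89))
```

View pics/w2.png

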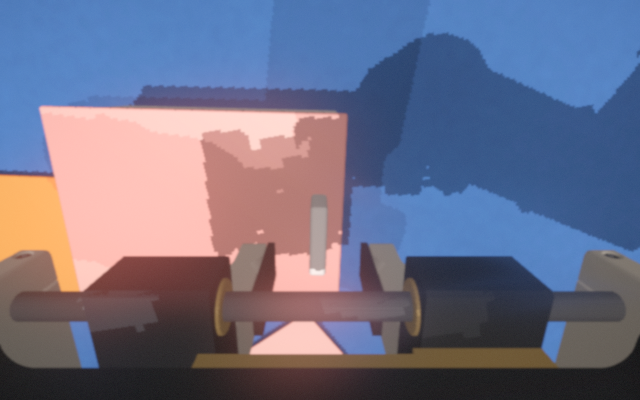

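The tab at (318,235) is midway between the fingers at 253 and 382 px. I descend and close.

Request:
send_rows(steps=[{"x":0.001,"y":0.001,"z":0.015,"turn":0.9,"gripper":0.5},{"x":0,"y":0,"z":0.015,"turn":0,"gripper":0.5},{"x":0,"y":0,"z":0.012,"turn":0,"gripper":0.5},{"x":0,"y":0,"z":0,"turn":0,"gripper":0.5},{"x":0,"y":0,"z":0,"turn":0,"gripper":0},{"x":0,"y":0,"z":0,"turn":0,"gripper":0},{"x":0,"y":0,"z":0,"turn":0,"gripper":0},{"x":0,"y":0,"z":0,"turn":0,"gripper":0}])

```text
clock: 3.45
tool_pos: [0.4435, 0.3534, 0.1059]
orientation: [-179.7, 0.3, -100.9]
force: [0.0, 0.6, 0.1]
opening: 0.017
```

Request:
send_rows(steps=[{"x":0.002,"y":0.001,"z":0.006,"turn":0,"gripper":0.25},{"x":0.001,"y":0,"z":0.003,"turn":0,"gripper":0.25},{"x":0,"y":0,"z":0,"turn":0,"gripper":0},{"x":0,"y":0,"z":0,"turn":0,"gripper":0},{"x":0,"y":0,"z":0,"turn":0,"gripper":0},{"x":0,"y":0,"z":0,"turn":0,"gripper":0},{"x":0,"y":0,"z":0,"turn":0,"gripper":0},{"x":0,"y":0,"z":0,"turn":0,"gripper":0}])

```text
clock: 4.25
tool_pos: [0.4419, 0.3505, 0.0965]
orientation: [-179.7, 0.3, -100.9]
force: [-0.7, -0.3, -0.9]
opening: 0.0098
```

Gripped at 9.8 mm, which matches the 10 mm tab. Lifting.

Request:
send_rows(steps=[{"x":0,"y":0,"z":-0.008,"turn":0,"gripper":0},{"x":0,"y":0,"z":-0.008,"turn":0,"gripper":0},{"x":0,"y":0,"z":-0.012,"turn":0,"gripper":0},{"x":0,"y":0,"z":-0.012,"turn":0,"gripper":0},{"x":0,"y":0,"z":-0.012,"turn":0,"gripper":0},{"x":0,"y":0,"z":-0.01,"turn":0,"gripper":0},{"x":0,"y":0,"z":0,"turn":0,"gripper":0},{"x":0,"y":0,"z":0,"turn":0,"gripper":0}])

```text
clock: 5.05
tool_pos: [0.4414, 0.3505, 0.1656]
orientation: [-179.6, 0.4, -100.9]
force: [-0.3, 0.6, -1.9]
opening: 0.0098
```

Run:
```python
from plant import *; from h import *
o=get_obs(); print(o["tool_pos"].round(4),o["orientation"].round(2),o["opening"],o["joint_pos"].round(1),o["force"].round(1),o["moment"].round(2))
s=eyes.snapshot("side"); cv2.imwrite("pics/s3.png",cv2.resize(s["frame"][60:260,180:440],None,fx=3,fy=3)); np.savez("pics/s3.npz",**s)
s=eyes.snapshot("wrist"); cv2.imwrite("pics/w3.png",s["frame"]); np.savez("pics/w3.npz",**s)
C=cloud(s);f=s["frame"];hsv=cv2.cvtColor(f,cv2.COLOR_BGR2HSV)
m=(C[...,2]>.08)&(C[...,2]<.25)&((hsv[...,0]<15)|(hsv[...,0]>165))&(hsv[...,1]>40)&(s["z_map"]>0)
P=C[m]; print(m.sum(),P.min(0),P.max(0))
A=np.c_[P[:,:2],np.ones(len(P))]; print(np.linalg.lstsq(A,P[:,2],rcond=None)[0])
```

```text
[0.4414 0.3505 0.1656] [-179.63    0.44 -100.88] 0.009770279127069997 [ 58.5  12.6 -19.1   0.2 -57.8 -69.5] [-0.3  0.6 -1.9] [0.07 0.09 0.  ]
70355 [0.41316454 0.25247896 0.08289801] [0.60669708 0.41500499 0.24999901]
[-0.15903763  0.07442117  0.23841748]
```

View pics/s3.png

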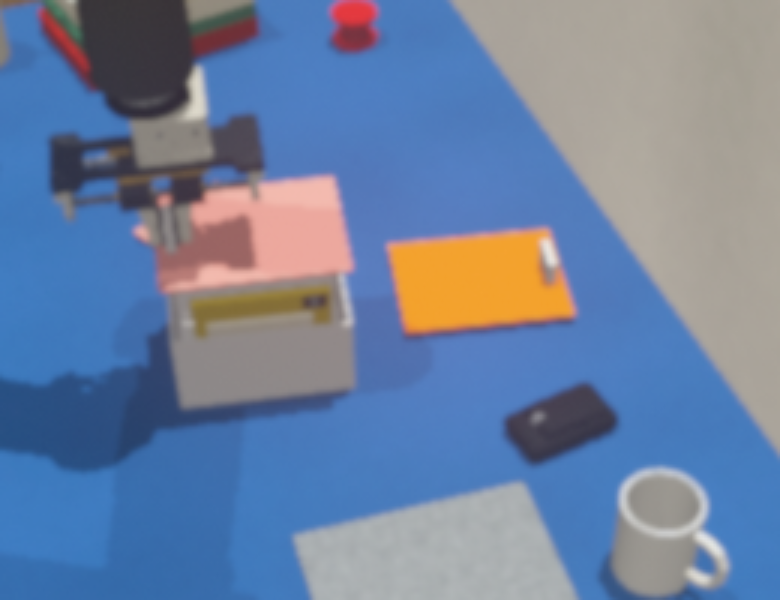

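View pics/w3.png

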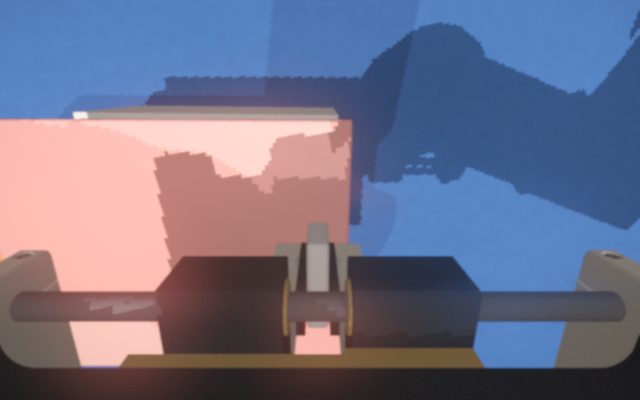

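Run:
```python
from h import *
s=load("w3"); C=cloud(s);f=s["frame"];hsv=cv2.cvtColor(f,cv2.COLOR_BGR2HSV)
m=(C[...,2]>.12)&(C[...,2]<.19)&((hsv[...,0]<15)|(hsv[...,0]>165))&(hsv[...,1]>40)&(s["z_map"]>0)
m[235:]=0; m[:,:]&=True
P=C[m]; A=np.c_[P[:,:2],np.ones(len(P))]; k=np.linalg.lstsq(A,P[:,2],rcond=None)[0]; r=P[:,2]-A@k; print(k, r.std(), P.min(0),P.max(0), np.median(P[:,2]))
x=k[0]*np.cos(-.19)+k[1]*np.sin(-.19); print("slope along lid x",x)
```

```text
[0.00464457 0.00251958 0.1610984 ] 0.0006766776687975185 [0.41316454 0.25247896 0.15925845] [0.60113221 0.34012438 0.17957653] 0.16418047077646022
slope along lid x 0.004085141706697633
```

The lid is off and level (slope 0.004). TCP is 1.5 mm above the plate top. Carrying it to the mat: TCP target about (0.503, -0.010), yaw -94.

Request:
send_rows(steps=[{"x":0.01,"y":-0.004,"z":0,"turn":0,"gripper":0},{"x":0.02,"y":-0.008,"z":0,"turn":0,"gripper":0},{"x":0.03,"y":-0.011,"z":0,"turn":0,"gripper":0},{"x":0.035,"y":-0.013,"z":0,"turn":0,"gripper":0},{"x":0.035,"y":-0.013,"z":0,"turn":0,"gripper":0},{"x":0.035,"y":-0.013,"z":0,"turn":0,"gripper":0},{"x":0.035,"y":-0.013,"z":0,"turn":0,"gripper":0},{"x":0.035,"y":-0.013,"z":0,"turn":0,"gripper":0}])

```text
clock: 5.95
tool_pos: [0.4815, 0.0889, 0.1604]
orientation: [-179.9, 0.0, -100.6]
force: [0.7, 0.5, -1.4]
opening: 0.0101
```

Run:
```python
from plant import *; from h import *
o=get_obs(); print(o["tool_pos"].round(4),o["orientation"].round(2),o["opening"],o["joint_pos"].round(1),o["qvel"].round(1))
print(togo(o,[.503,-.010,.06],-94))
```

```text
[0.4815 0.0889 0.1604] [-1.7989e+02  2.0000e-02 -1.0059e+02] 0.01011144474019458 [ 33.6   6.2 -27.7   0.1 -56.  -44.2] [-45.   -2.4  -3.2  -0.    0.6  44.8]
(array([ 0.0933, -0.0392,  0.1005]), np.float64(-6.59))
```

Request:
send_rows(steps=[{"x":0.03,"y":-0.012,"z":0,"turn":-1.5,"gripper":0},{"x":0.025,"y":-0.009,"z":0,"turn":-1.5,"gripper":0},{"x":0.015,"y":-0.006,"z":0,"turn":-1.5,"gripper":0},{"x":0.007,"y":-0.003,"z":0.005,"turn":-1,"gripper":0},{"x":0,"y":0,"z":0.015,"turn":0,"gripper":0},{"x":0,"y":0,"z":0.02,"turn":0,"gripper":0},{"x":0,"y":0,"z":0.02,"turn":0,"gripper":0},{"x":0,"y":0,"z":0.0,"turn":0,"gripper":0}])

```text
clock: 6.75
tool_pos: [0.4915, -0.0116, 0.0967]
orientation: [179.8, -0.2, -95.5]
force: [-0.5, -0.3, -1.5]
opening: 0.01
```

Run:
```python
from plant import *; from h import *
o=get_obs(); print(o["tool_pos"].round(4),o["orientation"].round(2),o["opening"],o["qvel"].round(1))
print(togo(o,[.503,-.010,.0165],-94))
s=eyes.snapshot("top"); cv2.imwrite("pics/t4.png",cv2.resize(s["frame"][100:300,180:500],None,fx=2.4,fy=2.4)); np.savez("pics/t4.npz",**s)
s=eyes.snapshot("side"); cv2.imwrite("pics/s4.png",cv2.resize(s["frame"][120:340,200:460],None,fx=2.6,fy=2.6))
```

```text
[ 0.4915 -0.0116  0.0967] [ 1.7979e+02 -1.7000e-01 -9.5550e+01] 0.010002292817537953 [-1.  -1.9  1.4  1.  -1.9  0.5]
(array([-0.0029, -0.0116,  0.0801]), np.float64(-1.55))
```

View pics/t4.png

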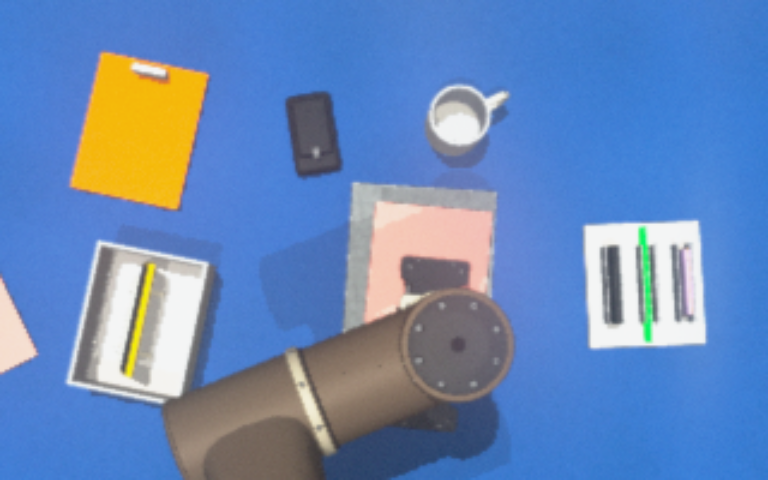

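View pics/s4.png

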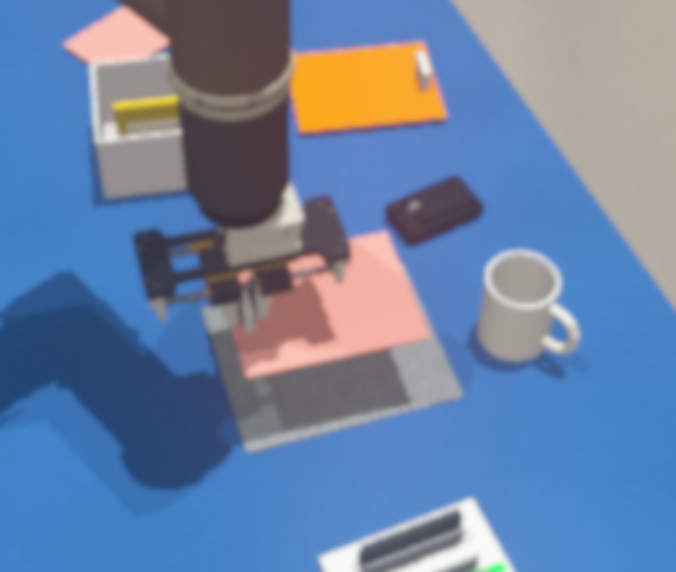

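Level, over the mat. Descending.

Request:
send_rows(steps=[{"x":-0.001,"y":-0.004,"z":0.012,"turn":-0.8,"gripper":0},{"x":-0.001,"y":-0.004,"z":0.015,"turn":-0.7,"gripper":0},{"x":-0.001,"y":-0.004,"z":0.015,"turn":0,"gripper":0},{"x":0,"y":0,"z":0.012,"turn":0,"gripper":0},{"x":0,"y":0,"z":0.008,"turn":0,"gripper":0},{"x":0,"y":0,"z":0.004,"turn":0,"gripper":0},{"x":0,"y":0,"z":0,"turn":0,"gripper":0},{"x":0,"y":0,"z":0,"turn":0,"gripper":0}])

```text
clock: 7.65
tool_pos: [0.5117, -0.0079, 0.0342]
orientation: [-179.4, 0.1, -93.6]
force: [-0.6, 0.0, -1.5]
opening: 0.0096
```

Request:
send_rows(steps=[{"x":0,"y":0.003,"z":0.004,"turn":0,"gripper":0},{"x":0,"y":0.003,"z":0.004,"turn":0,"gripper":0},{"x":0,"y":0,"z":0.003,"turn":0,"gripper":0},{"x":0,"y":0,"z":0.002,"turn":0,"gripper":0},{"x":0,"y":0,"z":0.001,"turn":0,"gripper":0},{"x":0,"y":0,"z":0,"turn":0,"gripper":0},{"x":0,"y":0,"z":0,"turn":0,"gripper":0},{"x":0,"y":0,"z":0,"turn":0,"gripper":0}])

```text
clock: 8.45
tool_pos: [0.5063, -0.0071, 0.0205]
orientation: [-179.3, 0.1, -93.5]
force: [0.5, 0.2, -1.1]
opening: 0.0095
```

Request:
send_rows(steps=[{"x":0,"y":0,"z":0.001,"turn":0,"gripper":0},{"x":0,"y":0,"z":0.001,"turn":0,"gripper":0},{"x":0,"y":0,"z":0.001,"turn":0,"gripper":0},{"x":0,"y":0,"z":0.001,"turn":0,"gripper":0},{"x":0,"y":0,"z":0.001,"turn":0,"gripper":0},{"x":0,"y":0,"z":0,"turn":0,"gripper":0},{"x":0,"y":0,"z":0,"turn":0,"gripper":0},{"x":0,"y":0,"z":0,"turn":0,"gripper":0}])

```text
clock: 9.25
tool_pos: [0.507, -0.007, 0.0168]
orientation: [-179.2, 0.1, -93.5]
force: [-0.5, 0.8, -1.2]
opening: 0.0098
```

Request:
send_rows(steps=[{"x":0,"y":0,"z":0.001,"turn":0,"gripper":0},{"x":0,"y":0,"z":0.001,"turn":0,"gripper":0},{"x":0,"y":0,"z":0.001,"turn":0,"gripper":0},{"x":0,"y":0,"z":0,"turn":0,"gripper":0},{"x":0,"y":0,"z":0,"turn":0,"gripper":0},{"x":0,"y":0,"z":0,"turn":0,"gripper":0},{"x":0,"y":0,"z":0,"turn":0,"gripper":0},{"x":0,"y":0,"z":0,"turn":0,"gripper":0}])

```text
clock: 10.05
tool_pos: [0.5074, -0.007, 0.0165]
orientation: [-179.1, 0.1, -93.4]
force: [-1.2, 0.1, 3.3]
opening: 0.0096
```

Run:
```python
from plant import *; from h import *
o=get_obs(); print(o["tool_pos"].round(4),o["orientation"].round(2),o["opening"],o["force"].round(2),o["moment"].round(2))
s=eyes.snapshot("wrist"); np.savez("pics/w5.npz",**s)
C=cloud(s);f=s["frame"];hsv=cv2.cvtColor(f,cv2.COLOR_BGR2HSV)
m=(C[...,2]>0.0)&(C[...,2]<.04)&((hsv[...,0]<15)|(hsv[...,0]>165))&(hsv[...,1]>40)&(s["z_map"]>0)
m[235:]=0
P=C[m]; A=np.c_[P[:,:2],np.ones(len(P))]; k=np.linalg.lstsq(A,P[:,2],rcond=None)[0]; print(k, P.min(0),P.max(0), np.median(P[:,2]))
```

```text
[ 0.5074 -0.007   0.0165] [-1.7912e+02  1.1000e-01 -9.3410e+01] 0.009636417678883524 [-1.23  0.13  3.32] [0.42 0.58 0.03]
[0.01354757 0.01364729 0.00865539] [ 0.48632962 -0.08725693  0.00079197] [ 0.67090263 -0.01473502  0.03122765] 0.015853123808759285
```

Down: the force turned to +3.3 N and the plate top reads 0.016 (0.015 expected). Releasing and rising.

Request:
send_rows(steps=[{"x":0,"y":0,"z":0,"turn":0,"gripper":0.3},{"x":0,"y":0,"z":0,"turn":0,"gripper":0.3},{"x":0,"y":0,"z":0,"turn":0,"gripper":0.3},{"x":0,"y":0,"z":0,"turn":0,"gripper":0.3},{"x":0,"y":0,"z":-0.01,"turn":0,"gripper":0.3},{"x":0,"y":0,"z":-0.02,"turn":0,"gripper":0.3},{"x":0,"y":0,"z":-0.03,"turn":0,"gripper":0.5},{"x":0,"y":0,"z":-0.04,"turn":0,"gripper":0.5}])

```text
clock: 10.9
tool_pos: [0.5026, -0.0082, 0.1159]
orientation: [-179.7, -0.1, -93.4]
force: [1.1, 0.9, 0.3]
opening: 0.0375
```

Run:
```python
from plant import *; from h import *
o=get_obs(); print(o["tool_pos"].round(4),o["orientation"].round(2),o["opening"],o["joint_pos"].round(1))
s=eyes.snapshot("wrist"); np.savez("pics/w6.npz",**s); cv2.imwrite("pics/w6.png",s["frame"])
s=eyes.snapshot("top"); np.savez("pics/t6.npz",**s); f=s["frame"]; C=cloud(s)
cv2.imwrite("pics/t6.png",cv2.resize(f[185:285,195:285],None,fx=6,fy=6,interpolation=cv2.INTER_CUBIC))
s2=eyes.snapshot("side"); np.savez("pics/s6.npz",**s2); 
cv2.imwrite("pics/s6.png",cv2.resize(s2["frame"][110:220,210:330],None,fx=6,fy=6,interpolation=cv2.INTER_CUBIC))
```

```text
[ 0.5026 -0.0082  0.1159] [-1.7969e+02 -1.2000e-01 -9.3450e+01] 0.037511893053714905 [ 21.7  10.2 -29.8   0.3 -49.8 -25.3]
```

View pics/t6.png

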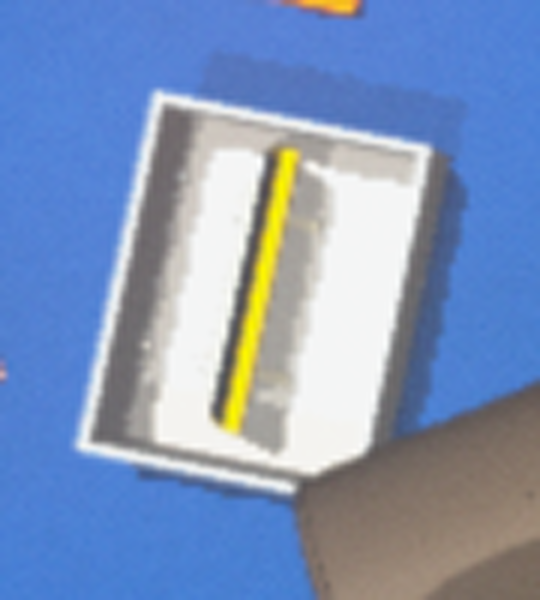

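View pics/s6.png

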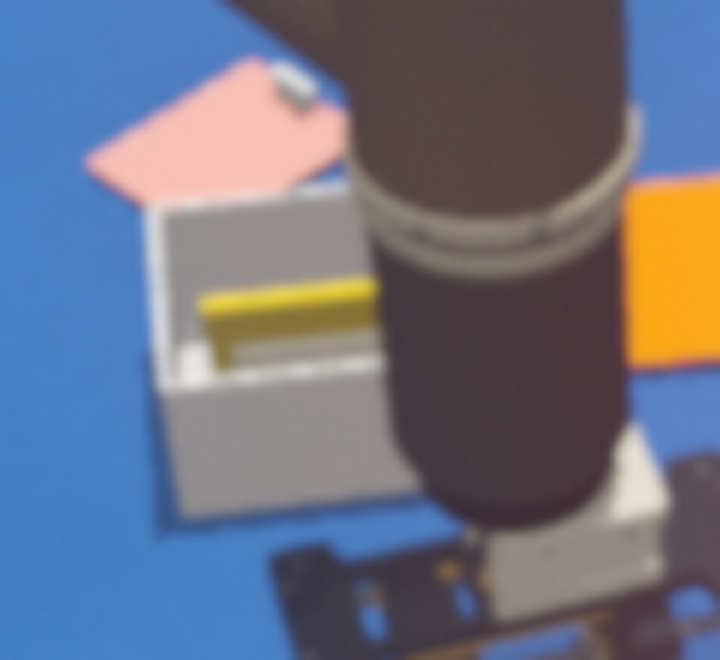

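View pics/w6.png

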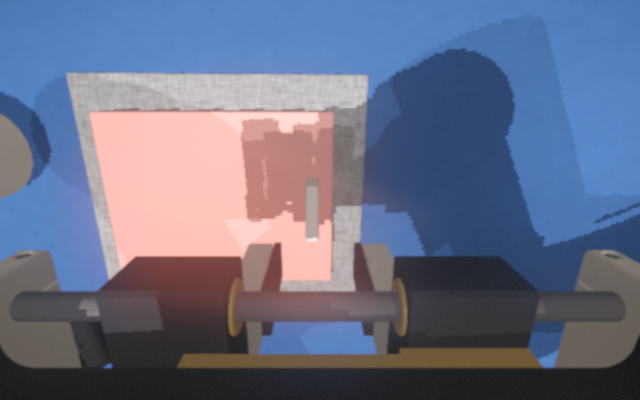

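The lid lies flat in the middle of the mat (wrist view, tab at (312,208)). In the top crop the phone's yellow top edge runs from (287,150) to (232,430), with the dark screen on its left (+y). Measuring the phone and the profile of the rest.

Run:
```python
from h import *
s=load("t6"); f=s["frame"]; C=cloud(s); hsv=cv2.cvtColor(f,cv2.COLOR_BGR2HSV)
H,S,V=[hsv[...,i].astype(int) for i in range(3)]
m=(H>20)&(H<35)&(S>120)&(V>130); m[:195]=0;m[275:]=0;m[:,:200]=0;m[:,280:]=0
v,u=np.nonzero(m); print(len(u),"zmed",np.median(C[m][:,2]))
W=ray(s,np.c_[u,v],0.084)[:,:2]; c,(e,),_=(lambda w:(w.mean(0),np.linalg.svd(w-w.mean(0))[2][:1],0))(W)
e*=np.sign(e[0]); a=(W-c)@e; print("phone top edge ctr",c+e*(a.min()+a.max())/2,"len",np.ptp(a),"yaw",np.degrees(np.arctan2(e[1],e[0])))
ctr=np.array([.5148,.3357]); n=np.array([-e[1],e[0]])
ex=np.array([np.cos(-.1915),np.sin(-.1915)]);ey=np.array([-ex[1],ex[0]])
q=C[...,:2]-ctr; tx=q@ex; ty=q@ey
print("edge in tub y", (c-ctr)@ey, "x",(c-ctr)@ex)
for x0,x1 in [(-.08,-.074),(-.06,0),(0,.06)]:
    print(x0,x1)
    for y in np.arange(-.07,.075,.005):
        k=(tx>x0)&(tx<x1)&(abs(ty-y)<.0025); 
        if k.sum(): print(f"{y*1000:.0f}:{np.median(C[k][:,2])*1000:.0f}",end=" ")
    print()
# tub rim check
k=(C[...,2]>.086)&(C[...,2]<.1)&(abs(tx)<.1)&(abs(ty)<.08); print("rim",tx[k].min(),tx[k].max(),ty[k].min(),ty[k].max())
# lid on mat
w=load("w6");Cw=cloud(w);hw=cv2.cvtColor(w["frame"],cv2.COLOR_BGR2HSV)
```

```text
168 zmed 0.08173468400080224
phone top edge ctr [0.51866977 0.33497642] len 0.13875492207214818 yaw -11.428032309871346
edge in tub y 2.622389958869781e-05 x 0.003932756673757012
-0.08 -0.074
-50:7 -45:7 -40:5 -35:6 -30:5 -25:5 -20:2 -15:5 -10:3 -5:1 0:7 5:2 10:5 15:4 20:4 25:1 30:7 35:5 40:4 45:5 50:7 55:3 60:2 65:57 70:89 
-0.06 0
-70:40 -65:91 -55:6 -50:3 -45:4 -40:4 -35:4 -30:5 -25:3 -20:5 -15:5 -10:4 -5:9 0:46 5:44 10:62 15:45 20:32 25:16 30:13 35:5 40:5 45:7 50:4 55:4 60:4 65:49 70:91 
0 0.06
-70:44 -65:89 -55:6 -50:4 -45:5 -40:4 -35:4 -30:4 -25:5 -20:4 -15:4 -10:5 -5:10 0:46 5:12 10:63 15:43 20:26 25:16 30:9 35:4 40:4 45:6 50:4 55:4 60:4 65:52 70:92 
rim -0.08883719717006129 0.08918266387584342 -0.0696981048811351 0.07001043557316915
```

The phone's top edge is centred at tub y≈0 and leans to -y. Its screen face is clear down to the floor (height 62 mm at y=10, 45 mm at y=15). Plan: jaws along tub y, centred about 12 mm to +y so that closing swings the phone upright about its lower edge.

Request:
send_rows(steps=[{"x":-0.03,"y":0.0,"z":-0.02,"turn":0,"gripper":0.5},{"x":-0.045,"y":0.001,"z":-0.02,"turn":0,"gripper":0.5},{"x":-0.045,"y":0.001,"z":-0.015,"turn":0,"gripper":0.5},{"x":-0.045,"y":0.001,"z":0,"turn":0,"gripper":0.5},{"x":-0.045,"y":0.001,"z":0,"turn":0,"gripper":0.5},{"x":-0.045,"y":0.001,"z":0,"turn":0,"gripper":0.5},{"x":-0.04,"y":0,"z":0,"turn":-4,"gripper":0.5},{"x":-0.03,"y":0,"z":0,"turn":-8,"gripper":0.5}])

```text
clock: 11.85
tool_pos: [0.5146, 0.325, 0.1751]
orientation: [-179.4, -0.1, -81.6]
force: [-0.6, -0.5, 0.2]
opening: 0.0441
```

Request:
send_rows(steps=[{"x":0,"y":0,"z":0,"turn":-8.5,"gripper":0.5},{"x":0,"y":0,"z":0,"turn":-8.5,"gripper":0.5},{"x":0,"y":0,"z":0,"turn":-8.5,"gripper":0.5},{"x":0,"y":0,"z":0,"turn":-8.5,"gripper":0.5},{"x":0,"y":0,"z":0,"turn":-8.5,"gripper":0.5},{"x":0,"y":0,"z":0,"turn":-8.5,"gripper":0.5},{"x":0,"y":0,"z":0,"turn":-8.5,"gripper":0.5},{"x":0,"y":0,"z":0,"turn":-8.5,"gripper":0.5}])

```text
clock: 12.65
tool_pos: [0.5105, 0.328, 0.1677]
orientation: [179.6, -0.2, -12.8]
force: [-0.2, -0.2, 0.8]
opening: 0.0436
```

Run:
```python
from plant import *; from h import *
o=get_obs(); print(o["tool_pos"].round(4),o["orientation"].round(2),o["opening"],o["joint_pos"].round(1))
print(togo(o,[.520,.347,.105],-11.2))
s=eyes.snapshot("wrist"); np.savez("pics/w7.npz",**s); cv2.imwrite("pics/w7.png",s["frame"])
```

```text
[0.5105 0.328  0.1677] [179.58  -0.19 -12.8 ] 0.04358485876142519 [ 51.4  16.8 -13.    0.4 -60.5  25.6]
(array([ 0.0049, -0.0211,  0.0626]), np.float64(-1.6))
```

View pics/w7.png

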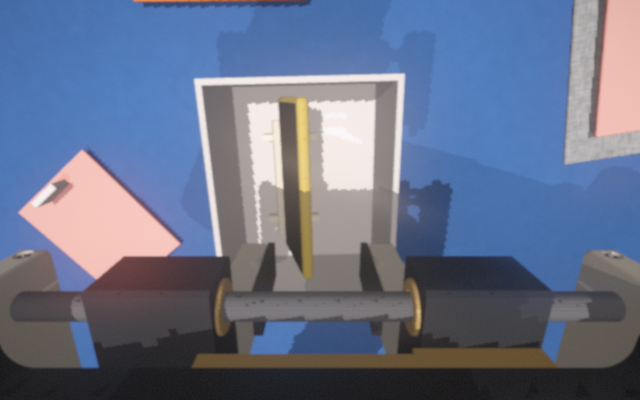

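Run:
```python
from h import *
s=load("w7"); f=s["frame"]; C=cloud(s); hsv=cv2.cvtColor(f,cv2.COLOR_BGR2HSV)
H,S,V=[hsv[...,i].astype(int) for i in range(3)]
ctr=np.array([.5148,.3357]); ex=np.array([np.cos(-.1915),np.sin(-.1915)]);ey=np.array([-ex[1],ex[0]])
q=C[...,:2]-ctr; tx=q@ex; ty=q@ey; z=C[...,2]
ok=s["z_map"]>0
m=ok&(abs(tx)<.083)&(abs(ty)<.06)&(z>.076)&(z<.09)&(H>15)&(H<40)&(S>60)
print("top pts",m.sum(),tx[m].min(),tx[m].max(),np.median(ty[m]),ty[m].min(),ty[m].max(),np.median(z[m]))
p=np.polyfit(tx[m],ty[m],1); print("yaw rel",np.degrees(np.arctan(p[0])),p[1])
for y in np.arange(-.02,.045,.003):
    k=ok&(abs(tx)<.03)&(abs(ty-y)<.0015)
    if k.sum(): print(f"{y*1000:.0f}:{np.percentile(z[k],[10,50,90]).round(3)*1000}",end=" ")
for x0 in (-.075,-.07,.065,.07,.075):
    k=ok&(abs(tx-x0)<.0025)&(z>.05)&(abs(ty)<.03); print("\n",x0,k.sum(),end="")
k=ok&(z>.089)&(z<.094)&(abs(tx)<.1)&(abs(ty)<.08); print("\nrim",tx[k].min(),tx[k].max(),ty[k].min(),ty[k].max())
```

```text
top pts 2321 -0.06474496068533682 0.07784189952071831 0.00045522042589154636 -0.004804666080722046 0.006491581801844222 0.08198136140111917
yaw rel -0.6013594554389826 0.00063079912556823
-20:[  4. 261. 273.] -17:[  4. 261. 273.] -14:[  4. 260. 273.] -11:[  4. 261. 273.] -8:[  4. 261. 273.] -5:[  4. 259. 272.] -2:[ 82. 252. 272.] 1:[ 83. 252. 272.] 4:[ 81. 259. 272.] 7:[ 74. 260. 273.] 10:[ 64. 260. 273.] 13:[ 58. 250. 272.] 16:[183. 251. 270.] 19:[183. 257. 271.] 22:[176. 257. 272.] 25:[ 16. 257. 272.] 28:[ 16. 257. 272.] 31:[256. 257. 273.] 34:[  4. 257. 272.] 37:[  4. 257. 272.] 40:[  4. 257. 272.] 43:[  4. 257. 272.] 
 -0.075 0
 -0.07 0
 0.065 152
 0.07 167
 0.075 161
rim -0.03718786273054805 0.09178053938524708 -0.06927007703267281 0.07045480350742392
```

Wrist depth points: the phone spans tub x from -65 to +78 mm (143 mm long, matches). Its centre is at +6 mm, top edge at y≈0, z 0.083, with a small lip in front at y≈26 (z 16). TCP target is (0.523, 0.346).

Request:
send_rows(steps=[{"x":0.004,"y":-0.01,"z":0,"turn":-1.4,"gripper":0.5},{"x":0.004,"y":-0.01,"z":0,"turn":0,"gripper":0.5},{"x":0,"y":0,"z":0.02,"turn":0,"gripper":0.5},{"x":0,"y":0,"z":0.02,"turn":0,"gripper":0.5},{"x":0,"y":0,"z":0.01,"turn":0,"gripper":0.5},{"x":0,"y":0,"z":0,"turn":0,"gripper":0.5},{"x":0,"y":0,"z":0,"turn":0,"gripper":0.5},{"x":0,"y":0,"z":0,"turn":0,"gripper":0.5}])

```text
clock: 13.5
tool_pos: [0.5229, 0.3467, 0.115]
orientation: [179.4, -0.1, -11.9]
force: [0.3, -0.0, -0.4]
opening: 0.0442
```

Run:
```python
from plant import *; from h import *
o=get_obs(); print(o["tool_pos"].round(4),o["orientation"].round(2),o["opening"],o["joint_pos"].round(1))
print(togo(o,[.523,.3464,.058],-11.4))
s=eyes.snapshot("wrist"); np.savez("pics/w8.npz",**s); cv2.imwrite("pics/w8.png",s["frame"])
```

```text
[0.5229 0.3467 0.115 ] [ 1.7944e+02 -1.1000e-01 -1.1860e+01] 0.04419032453271852 [ 51.6  21.4 -13.7   0.4 -55.3  26.3]
(array([ 0.    , -0.0003,  0.057 ]), np.float64(-0.46))
```

View pics/w8.png

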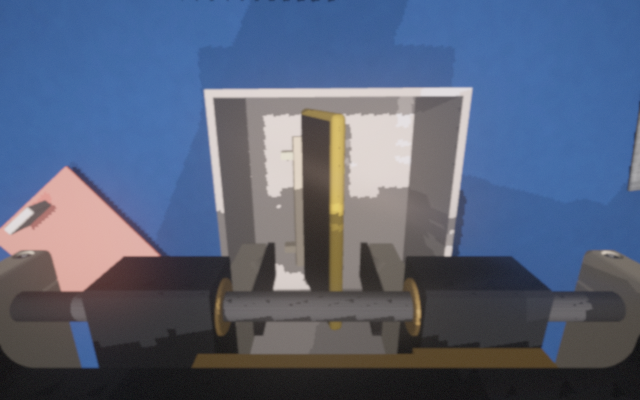

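The phone's top edge (337,215) sits between the fingers, with room to the -y finger at 365 px. Descending to z≈0.058.

Request:
send_rows(steps=[{"x":0,"y":0,"z":0.015,"turn":-0.4,"gripper":0.5},{"x":0,"y":0,"z":0.015,"turn":0,"gripper":0.5},{"x":0,"y":0,"z":0.012,"turn":0,"gripper":0.5},{"x":0,"y":0,"z":0.008,"turn":0,"gripper":0.5},{"x":0,"y":0,"z":0.003,"turn":0,"gripper":0.5},{"x":0,"y":0,"z":0,"turn":0,"gripper":0.5},{"x":0,"y":0,"z":0,"turn":0,"gripper":0.5},{"x":0,"y":0,"z":0,"turn":0,"gripper":0.5}])

```text
clock: 14.35
tool_pos: [0.5257, 0.3488, 0.0658]
orientation: [179.9, -0.4, -11.5]
force: [0.2, -0.0, 0.8]
opening: 0.0435
```

Request:
send_rows(steps=[{"x":-0.001,"y":0.001,"z":0.004,"turn":0,"gripper":0.5},{"x":-0.001,"y":0.001,"z":0.004,"turn":0,"gripper":0.5},{"x":0,"y":0,"z":0.0,"turn":0,"gripper":0.5},{"x":0,"y":0,"z":0,"turn":0,"gripper":0.3},{"x":0,"y":0,"z":0,"turn":0,"gripper":0.3},{"x":0,"y":0,"z":0,"turn":0,"gripper":0.3},{"x":0,"y":0,"z":0,"turn":0,"gripper":0.2},{"x":0,"y":0,"z":0,"turn":0,"gripper":0.2}])

```text
clock: 15.15
tool_pos: [0.5235, 0.3473, 0.0581]
orientation: [179.9, -0.5, -11.5]
force: [-0.6, -1.2, 0.0]
opening: 0.0189
```

Run:
```python
from plant import *; from h import *
o=get_obs(); print(o["tool_pos"].round(4),o["orientation"].round(2),o["opening"],o["force"].round(1))
s=eyes.snapshot("wrist"); np.savez("pics/w9.npz",**s); cv2.imwrite("pics/w9.png",s["frame"])
```

```text
[0.5235 0.3473 0.0581] [179.95  -0.46 -11.46] 0.018927711533523187 [-0.6 -1.2  0. ]
```

View pics/w9.png

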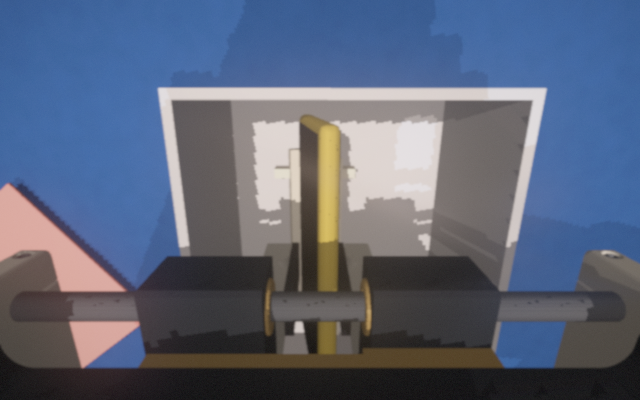

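The phone is swinging up between the fingers, top edge at (330,200). Closing fully.

Request:
send_rows(steps=[{"x":0,"y":0,"z":0,"turn":0,"gripper":0.1},{"x":0,"y":0,"z":0,"turn":0,"gripper":0},{"x":0,"y":0,"z":0,"turn":0,"gripper":0},{"x":0,"y":0,"z":0,"turn":0,"gripper":0},{"x":0,"y":0,"z":0,"turn":0,"gripper":0},{"x":0,"y":0,"z":0,"turn":0,"gripper":0},{"x":0,"y":0,"z":0,"turn":0,"gripper":0},{"x":0,"y":0,"z":0,"turn":0,"gripper":0}])

```text
clock: 16.0
tool_pos: [0.5252, 0.3524, 0.0589]
orientation: [-179.5, -0.6, -11.4]
force: [-0.2, 1.0, -0.3]
opening: 0.0089
```

Opening 8.9 mm matches the phone's 9 mm, so it lies flat against the pads. Lifting.

Request:
send_rows(steps=[{"x":0,"y":0,"z":-0.006,"turn":0,"gripper":0},{"x":0,"y":0,"z":-0.01,"turn":0,"gripper":0},{"x":0,"y":0,"z":-0.015,"turn":0,"gripper":0},{"x":0,"y":0,"z":-0.02,"turn":0,"gripper":0},{"x":0,"y":0,"z":-0.02,"turn":0,"gripper":0},{"x":0,"y":0,"z":-0.02,"turn":0,"gripper":0},{"x":0,"y":0,"z":-0.015,"turn":0,"gripper":0},{"x":0,"y":0,"z":-0.005,"turn":0,"gripper":0}])

```text
clock: 16.8
tool_pos: [0.5224, 0.3481, 0.1769]
orientation: [-179.9, -0.5, -11.5]
force: [0.2, -1.1, -1.8]
opening: 0.0087
```

Run:
```python
from plant import *; from h import *
o=get_obs(); print(o["tool_pos"].round(4),o["orientation"].round(2),o["opening"],o["force"].round(1),o["moment"].round(2),o["joint_pos"].round(1))
s=eyes.snapshot("side"); np.savez("pics/s10.npz",**s); cv2.imwrite("pics/s10.png",cv2.resize(s["frame"][50:220,200:400],None,fx=4,fy=3.5))
s=eyes.snapshot("wrist"); np.savez("pics/w10.npz",**s); cv2.imwrite("pics/w10.png",s["frame"])
s=eyes.snapshot("top"); np.savez("pics/t10.npz",**s); cv2.imwrite("pics/t10.png",cv2.resize(s["frame"][150:290,300:500],None,fx=4,fy=4))
```

```text
[0.5224 0.3481 0.1769] [-179.86   -0.48  -11.5 ] 0.008740531704600324 [ 0.2 -1.1 -1.8] [ 0.03 -0.   -0.02] [ 51.7  17.9 -10.1   0.4 -61.7  26.6]
```

View pics/s10.png

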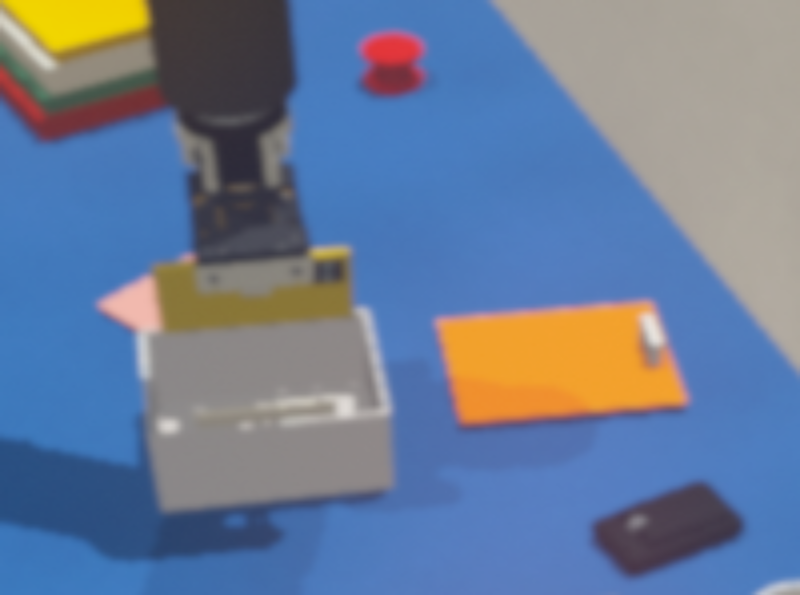

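View pics/w10.png

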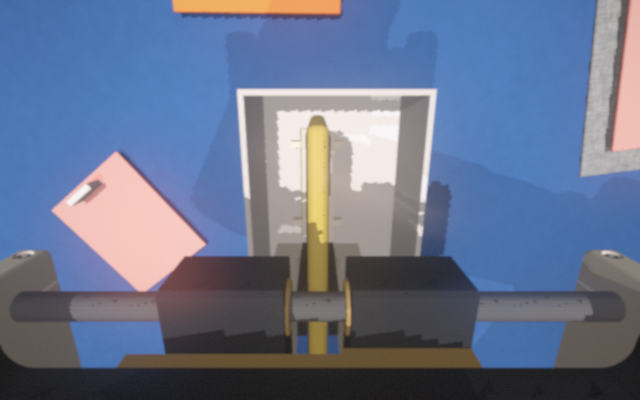

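View pics/t10.png

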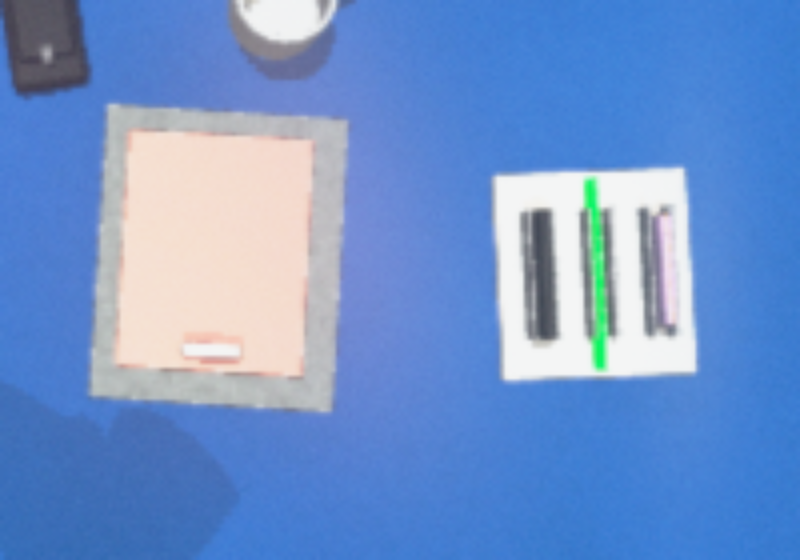

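The lid is centred on the mat and flat. The phone is upright in the grip, clear of the tub. Measuring the phone in the tool frame and the slot's line.

```bash
cat > dock.py <<'E'
from h import *
def dock(s):
    f=s["frame"]; hsv=cv2.cvtColor(f,cv2.COLOR_BGR2HSV).astype(int); b=f.astype(float)
    w=np.clip(b[...,1]-np.maximum(b[...,0],b[...,2])-20,0,None)*((hsv[...,0]>50)&(hsv[...,0]<80)); w[:185]=0;w[252:]=0;w[:,:415]=0;w[:,485:]=0
    rows=[v for v in range(185,252) if w[v].sum()>60]
    uv=np.array([[(w[v]*np.arange(640)).sum()/w[v].sum(),v] for v in rows]); W=ray(s,uv,0.0082)
    p=np.polyfit(W[:,0],W[:,1],1); r=W[:,1]-np.polyval(p,W[:,0])
    k=abs(r)<2*r.std(); p=np.polyfit(W[k,0],W[k,1],1)
    # ends-only fit (unshaded, outside the walls)
    x0=(W[:,0].min()+W[:,0].max())/2; e=abs(W[:,0]-x0)>.052; pe=np.polyfit(W[e,0],W[e,1],1)
    print("dock x",x0,"len",np.ptp(W[:,0]),"y",np.polyval(p,x0),"yaw",np.degrees(np.arctan(p[0])),"| ends y",np.polyval(pe,x0),"yaw",np.degrees(np.arctan(pe[0])),e.sum())
E
python3 - <<'E'
from dock import *
dock(load("t10")); dock(load("top0"))
s=load("t10"); f=s["frame"]; hsv=cv2.cvtColor(f,cv2.COLOR_BGR2HSV).astype(int); H,S,V=[hsv[...,i] for i in range(3)]; C=cloud(s)
m=((H>50)&(H<85)&(S>80)|(S<60)&(V>90)); m[:180]=0;m[260:]=0;m[:,:410]=0;m[:,490:]=0
m=cv2.morphologyEx(m.astype(np.uint8),cv2.MORPH_CLOSE,np.ones((9,9)))
c=max(cv2.findContours(m,0,1)[0],key=cv2.contourArea); r=cv2.approxPolyDP(c,6,True)[:,0]; W=ray(s,r,.008); print(W.round(4).tolist(),W.mean(0))
# lid
m=((H<20)|(H>165))&(S>20)&(V>150); m[:150]=0;m[270:]=0;m[:,:315]=0;m[:,395:]=0
c=max(cv2.findContours(m.astype(np.uint8),0,1)[0],key=cv2.contourArea); W=ray(s,cv2.boxPoints(cv2.minAreaRect(c)),.015); print("lid",W.mean(0),"z",np.median(C[m][:,2]))
# phone in tool frame
from scipy.spatial.transform import Rotation as Ro
w=load("w10"); Cw=cloud(w); hw=cv2.cvtColor(w["frame"],cv2.COLOR_BGR2HSV).astype(int)
Rm=Ro.from_euler("xyz",[-179.86,-.48,-11.5],degrees=True).as_matrix(); tp=np.array([.5224,.3481,.1769])
T=(Cw-tp)@Rm
m=(hw[...,0]>15)&(hw[...,0]<40)&(hw[...,1]>80)&(w["z_map"]>0)&(abs(T[...,1])<.012)&(T[...,2]<.0)&(T[...,2]>-.06); m[350:]=0
P=T[m]; print(m.sum(),"tool x",P[:,0].min(),P[:,0].max(),"y med",np.median(P[:,1]),"z med",np.median(P[:,2]),np.percentile(P[:,2],[5,95]))
q=np.polyfit(P[:,0],P[:,1],1); print("yaw in tool",np.degrees(np.arctan(q[0]))); q=np.polyfit(P[:,0],P[:,2],1); print("pitch",np.degrees(np.arctan(q[0])))
# side view: all yellow phone points
d=load("s10"); Cs=cloud(d); hs=cv2.cvtColor(d["frame"],cv2.COLOR_BGR2HSV).astype(int)
T=(Cs-tp)@Rm
m=(hs[...,0]>18)&(hs[...,0]<35)&(hs[...,1]>120)&(d["z_map"]>0)&(abs(T[...,1])<.03)&(abs(T[...,0])<.1)&(abs(T[...,2])<.08)
P=T[m]; print(m.sum(),"side: x",P[:,0].min(),P[:,0].max(),"z",P[:,2].min(),P[:,2].max(),"y med",np.median(P[:,1]))
q=np.polyfit(P[:,2],P[:,1],1); print("lean in tool",np.degrees(np.arctan(q[0])))
E
```

```text
dock x 0.5646864747013454 len 0.14949555790021768 y -0.30850945475854863 yaw 1.8563649649739786 | ends y -0.3067320155649709 yaw 1.8788628154731952 16
dock x 0.5646865739251796 len 0.1494957437047149 y -0.30850305999136496 yaw 1.8469465496560014 | ends y -0.30673254708097336 yaw 1.8664247748734002 16
[[0.6456, -0.3763, 0.008], [0.6396, -0.2292, 0.008], [0.4839, -0.2327, 0.008], [0.4898, -0.3818, 0.008]] [ 0.56472355 -0.30500951  0.008     ]
lid [ 0.58094004 -0.00994139  0.015     ] z 0.015226388325245713
4119 tool x -0.033999754681608395 0.07202433616162417 y med -0.00022449341936586564 z med -0.027156457685777388 [-0.02850543 -0.02467258]
yaw in tool 0.006861974171819483
pitch 1.114420320322773
460 side: x -0.06949593835053365 0.0650549233017734 z -0.029658979623767675 0.04290139275145248 y med 0.002545412359388212
lean in tool -0.8667501684773511
```

The phone is centred in the tool (far end at +72 mm) and flat to the pads. Its top edge is 27 mm above TCP, so the seated TCP z is about 0.053. The dock is about (0.565, -0.307), yaw 1.9°. The lid is at (0.581, -0.010), top 0.015. Carrying the phone over.

Request:
send_rows(steps=[{"x":0.003,"y":0.01,"z":0,"turn":0,"gripper":0},{"x":0.006,"y":0.02,"z":0,"turn":0,"gripper":0},{"x":0.009,"y":0.03,"z":0,"turn":0,"gripper":0},{"x":0.01,"y":0.038,"z":0,"turn":0,"gripper":0},{"x":0.01,"y":0.038,"z":0,"turn":0,"gripper":0},{"x":0.01,"y":0.038,"z":0,"turn":0,"gripper":0},{"x":0.01,"y":0.038,"z":0,"turn":0,"gripper":0},{"x":0.01,"y":0.038,"z":0,"turn":0,"gripper":0}])

```text
clock: 17.75
tool_pos: [0.5333, 0.0734, 0.1678]
orientation: [179.4, 0.1, -11.3]
force: [1.4, -1.0, -1.1]
opening: 0.0087
```

Request:
send_rows(steps=[{"x":0.01,"y":0.038,"z":0,"turn":0,"gripper":0},{"x":0.01,"y":0.038,"z":0,"turn":0,"gripper":0},{"x":0.01,"y":0.038,"z":0,"turn":0,"gripper":0},{"x":0.01,"y":0.038,"z":0,"turn":0,"gripper":0},{"x":0.01,"y":0.038,"z":0,"turn":0,"gripper":0},{"x":0.01,"y":0.038,"z":0,"turn":0,"gripper":0},{"x":0.008,"y":0.03,"z":0,"turn":0,"gripper":0},{"x":0.005,"y":0.02,"z":0,"turn":0,"gripper":0}])

```text
clock: 18.55
tool_pos: [0.537, -0.237, 0.1653]
orientation: [179.2, 0.8, -11.6]
force: [-0.2, -0.2, -1.4]
opening: 0.0086
```

Run:
```python
from plant import *; from h import *
o=get_obs(); print(o["tool_pos"].round(4),o["orientation"].round(2),o["opening"],o["joint_pos"].round(1),o["qvel"].round(1))
print(togo(o,[.565,-.307,.15],1.9))
```

```text
[ 0.537  -0.237   0.1653] [179.24   0.78 -11.65] 0.008629138507980182 [ -4.3  15.4 -15.5   0.8 -60.   82.3] [-23.4   7.8   9.6   0.   -2.7  22.4]
(array([0.0418, 0.0627, 0.0155]), np.float64(-13.55))
```

Request:
send_rows(steps=[{"x":0.011,"y":0.015,"z":0,"turn":-2,"gripper":0},{"x":0.01,"y":0.014,"z":0,"turn":-3,"gripper":0},{"x":0.009,"y":0.012,"z":0,"turn":-3,"gripper":0},{"x":0.006,"y":0.006,"z":0,"turn":-3,"gripper":0},{"x":0.002,"y":0.003,"z":0,"turn":-2.5,"gripper":0},{"x":0,"y":0,"z":0,"turn":0,"gripper":0},{"x":0,"y":0,"z":0,"turn":0,"gripper":0},{"x":0,"y":0,"z":0,"turn":0,"gripper":0}])

```text
clock: 19.35
tool_pos: [0.554, -0.304, 0.1579]
orientation: [179.7, 1.8, 1.6]
force: [0.2, -0.1, -1.5]
opening: 0.0089
```

Run:
```python
from plant import *; from h import *
o=get_obs(); print(o["tool_pos"].round(4),o["orientation"].round(2),o["opening"],o["joint_pos"].round(1),o["qvel"].round(1))
print(togo(o,[.565,-.307,.115],1.9))
s=eyes.snapshot("wrist"); np.savez("pics/w11.npz",**s); cv2.imwrite("pics/w11.png",s["frame"])
s=eyes.snapshot("side"); np.savez("pics/s11.npz",**s); cv2.imwrite("pics/s11.png",cv2.resize(s["frame"][240:400,280:460],None,fx=4,fy=3.6))
```

```text
[ 0.554  -0.304   0.1579] [179.67   1.76   1.58] 0.008940760846303039 [-10.6  20.2  -9.5   0.8 -61.9 101.9] [-0.3 -0.2 -0.7  0.   0.1 -0.5]
(array([0.0122, 0.0031, 0.0426]), np.float64(-0.32))
```

View pics/w11.png

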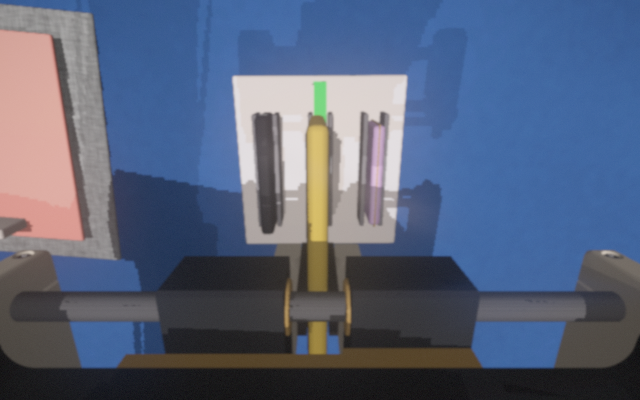

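View pics/s11.png

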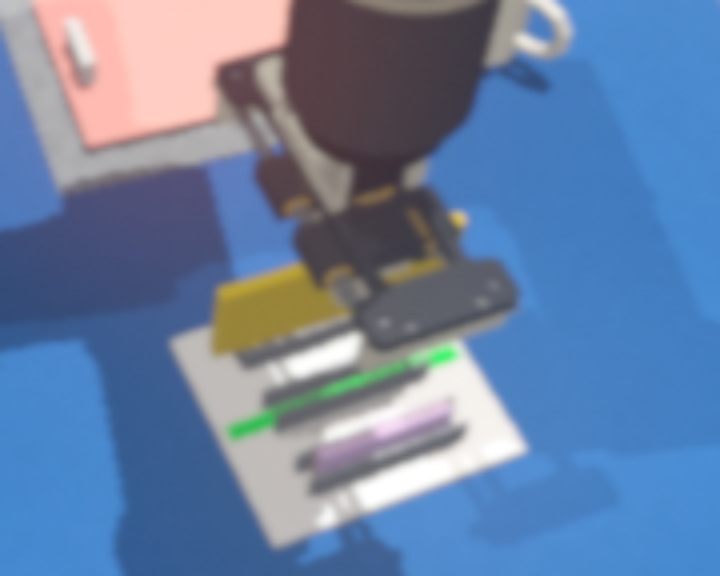

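```bash
cat > wr.py <<'E'
from h import *
from scipy.spatial.transform import Rotation as Ro
def wr(s,pos,ori):
    f=s["frame"]; hsv=cv2.cvtColor(f,cv2.COLOR_BGR2HSV).astype(int); H,S,V=[hsv[...,i] for i in range(3)]
    C=cloud(s); ok=s["z_map"]>0; a=np.radians(1.9); d=np.array([.565,-.307]); ex=np.array([np.cos(a),np.sin(a)]); ey=np.array([-ex[1],ex[0]])
    dx=(C[...,:2]-d)@ex; dy=(C[...,:2]-d)@ey; z=C[...,2]
    g=(H>45)&(H<85)&(S>100)&(V>60); g[340:]=0
    v,u=np.nonzero(g); W=ray(s,np.c_[u,v],.0082); gx=(W[:,:2]-d)@ex; gy=(W[:,:2]-d)@ey
    k=gx>.055
    if k.sum(): print("green far part n",k.sum(),"x max",gx.max(),"y range",gy[k].min(),gy[k].max(),"mid",(np.percentile(gy[k],3)+np.percentile(gy[k],97))/2,"mean",gy[k].mean())
    m=ok&(z>.027)&(z<.036)&(abs(dx)<.05)&(abs(dy)<.02); m[340:]=0
    print("wall top pts",m.sum(),"y hist",np.histogram(dy[m],np.arange(-.016,.017,.002))[0].tolist())
    b=ok&(z>.003)&(z<.013)&(abs(dx)<.1)&(abs(dy)<.1)&(S<60)&(V>100); b[340:]=0
    if b.any(): print("base: x max",np.percentile(dx[b],99.5),"y",np.percentile(dy[b],[.5,99.5]),"mid",np.percentile(dy[b],[.5,99.5]).mean(),"z",np.median(z[b]))
    y=(H>15)&(H<40)&(S>80)&ok; Rm=Ro.from_euler("xyz",ori,degrees=True).as_matrix(); T=(C-pos)@Rm
    y&=(abs(T[...,1])<.012)&(T[...,2]<0)&(T[...,2]>-.05); y[340:]=0
    P=C[y]; px=(P[:,:2]-d)@ex; py=(P[:,:2]-d)@ey; q=np.polyfit(px,py,1)
    print("phone: far end x",px.max(),"top y at mid",np.polyval(q,px.max()-.072),"yaw vs dock",np.degrees(np.arctan(q[0])),"top z",np.median(P[:,2]))
    t=(np.array(pos[:2])-d); print("TCP in dock",t@ex,t@ey)
E
python3 - <<'E'
from wr import *
wr(load("w11"),[.554,-.304,.1579],[179.67,1.76,1.58])
E
```

```text
green far part n 248 x max 0.07509304172587955 y range -0.0038753221617743743 0.004004549516251635 mid 3.8201167322262026e-05 mean -7.34539443265159e-07
wall top pts 353 y hist [0, 0, 73, 189, 74, 0, 0, 0, 0, 0, 0, 1, 16, 0, 0, 0]
base: x max 0.08122364096082436 y [-0.07428558  0.07399636] mid -0.00014460875804118978 z 0.007901982270649501
phone: far end x 0.0617820128555499 top y at mid 0.003606836192136685 yaw vs dock -0.40877333028585405 top z 0.183601203102081
TCP in dock -0.010894486840193649 0.00336305761009906
```

The wrist view confirms the dock: green strip mid at y 0.0 and far end at +75.1 mm, base edges ±74 mm about the estimate. The phone is 3.6 mm off in y and -10 mm in x. Correcting, then down to above the walls.

Request:
send_rows(steps=[{"x":0.006,"y":0.002,"z":0,"turn":-0.3,"gripper":0},{"x":0.005,"y":0.0015,"z":0,"turn":0,"gripper":0},{"x":0,"y":0,"z":0.015,"turn":0,"gripper":0},{"x":0,"y":0,"z":0.015,"turn":0,"gripper":0},{"x":0,"y":0,"z":0.015,"turn":0,"gripper":0},{"x":0,"y":0,"z":0.008,"turn":0,"gripper":0},{"x":0,"y":0,"z":0,"turn":0,"gripper":0},{"x":0,"y":0,"z":0,"turn":0,"gripper":0}])

```text
clock: 20.25
tool_pos: [0.569, -0.3071, 0.105]
orientation: [179.6, 1.5, 2.1]
force: [-0.4, -1.2, -2.0]
opening: 0.0089
```

Run:
```python
from plant import *; from wr import *
o=get_obs(); print(o["tool_pos"].round(4),o["orientation"].round(2),o["opening"],o["qvel"].round(1))
print(togo(o,[.565,-.307,.085],1.9))
s=eyes.snapshot("wrist"); np.savez("pics/w12.npz",**s); cv2.imwrite("pics/w12.png",s["frame"])
wr(s,o["tool_pos"],o["orientation"])
```

```text
[ 0.569  -0.3071  0.105 ] [179.56   1.5    2.08] 0.008935185013351986 [ 0.1  0.5  0.2  0.1  0.1 -0. ]
(array([-0.0035, -0.0004,  0.0201]), np.float64(0.18))
green far part n 113 x max 0.07516588718379566 y range -0.004340843470241667 0.004377433957868207 mid 0.00036346057086473625 mean 0.00014241387002933735
wall top pts 537 y hist [0, 0, 57, 101, 0, 0, 0, 0, 0, 0, 0, 72, 266, 41, 0, 0]
base: x max 0.08134815335496128 y [-0.07418132  0.07393652] mid -0.00012240182229236035 z 0.007894933493503172
phone: far end x 0.07660274282081149 top y at mid 3.7456413247025936e-05 yaw vs dock 0.05403805720070099 top z 0.13085888891167136
TCP in dock 0.004022521298855739 -0.0002502061688513054
```

View pics/w12.png

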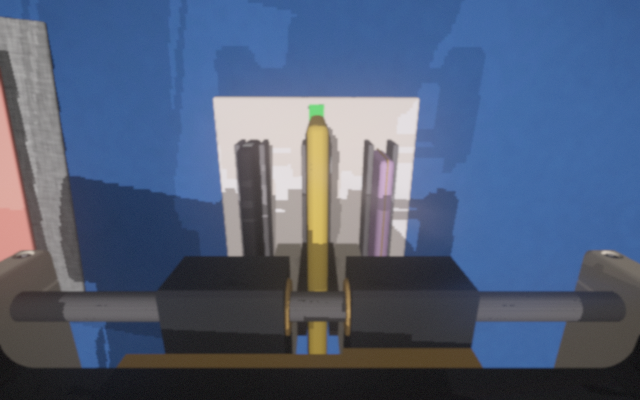

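Aligned: y 0.0 mm, yaw 0.05°, x +4 mm. The slot walls sit evenly either side at 305 and 330 px. Lowering in stages.

Request:
send_rows(steps=[{"x":-0.002,"y":0,"z":0.006,"turn":0,"gripper":0},{"x":-0.002,"y":0,"z":0.006,"turn":0,"gripper":0},{"x":0,"y":0,"z":0.005,"turn":0,"gripper":0},{"x":0,"y":0,"z":0.003,"turn":0,"gripper":0},{"x":0,"y":0,"z":0,"turn":0,"gripper":0},{"x":0,"y":0,"z":0,"turn":0,"gripper":0},{"x":0,"y":0,"z":0,"turn":0,"gripper":0},{"x":0,"y":0,"z":0,"turn":0,"gripper":0}])

```text
clock: 21.1
tool_pos: [0.5652, -0.3079, 0.0856]
orientation: [179.5, 1.3, 2.1]
force: [-0.5, 0.1, -1.8]
opening: 0.0091
```

Run:
```python
from plant import *; from wr import *
o=get_obs(); print(o["tool_pos"].round(4),o["orientation"].round(2),o["force"].round(1))
s=eyes.snapshot("wrist"); np.savez("pics/w13.npz",**s); cv2.imwrite("pics/w13.png",s["frame"])
wr(s,o["tool_pos"],o["orientation"])
```

```text
[ 0.5652 -0.3079  0.0856] [179.5    1.32   2.08] [-0.5  0.1 -1.8]
green far part n 178 x max 0.07545298613972083 y range -0.003935319290944372 0.004166361181798395 mid 0.0001172277283739134 mean 0.0002433118096321409
wall top pts 790 y hist [0, 0, 64, 136, 0, 0, 0, 0, 0, 0, 0, 242, 291, 57, 0, 0]
base: x max 0.08127370689168929 y [-0.07416361  0.0739369 ] mid -0.00011335300859762615 z 0.00789932066959535
phone: far end x 0.07261725365706793 top y at mid -0.000577659010348609 yaw vs dock 0.15747815150332609 top z 0.11155176466624771
TCP in dock 0.00019347860540975937 -0.0008719370085385468
```

Request:
send_rows(steps=[{"x":0,"y":-0.0006,"z":0.004,"turn":0,"gripper":0},{"x":0,"y":0,"z":0.004,"turn":0,"gripper":0},{"x":0,"y":0,"z":0.004,"turn":0,"gripper":0},{"x":0,"y":0,"z":0.004,"turn":0,"gripper":0},{"x":0,"y":0,"z":0.003,"turn":0,"gripper":0},{"x":0,"y":0,"z":0.002,"turn":0,"gripper":0},{"x":0,"y":0,"z":0,"turn":0,"gripper":0},{"x":0,"y":0,"z":0,"turn":0,"gripper":0}])

```text
clock: 21.95
tool_pos: [0.5645, -0.3074, 0.0623]
orientation: [179.5, 1.3, 2.1]
force: [1.1, -0.2, -1.5]
opening: 0.0087
```

Run:
```python
from plant import *; from wr import *
o=get_obs(); print(o["tool_pos"].round(4),o["orientation"].round(2),o["force"].round(1))
s=eyes.snapshot("wrist"); np.savez("pics/w14.npz",**s); cv2.imwrite("pics/w14.png",s["frame"])
wr(s,o["tool_pos"],o["orientation"])
```

```text
[ 0.5645 -0.3074  0.0623] [179.51   1.35   2.08] [ 1.1 -0.2 -1.5]
green far part n 193 x max 0.0754548390451153 y range -0.00415856523754514 0.00435563716046479 mid 0.0001036507759453009 mean 0.0001910991846319796
wall top pts 1089 y hist [0, 0, 78, 282, 100, 0, 0, 0, 0, 0, 0, 260, 316, 53, 0, 0]
base: x max 0.08136916462478821 y [-0.07410454  0.07389183] mid -0.00010635691870368447 z 0.007906357111675116
phone: far end x 0.07200103347967723 top y at mid -1.6968191170107706e-05 yaw vs dock 0.11999891688140056 top z 0.08827286159121901
TCP in dock -0.000472316455408112 -0.000337957993172618
```

The phone is in the slot, y 0.0 mm, top at 0.088, so 8 mm to go and no side force.

Request:
send_rows(steps=[{"x":0,"y":0,"z":0.002,"turn":0,"gripper":0},{"x":0,"y":0,"z":0.002,"turn":0,"gripper":0},{"x":0,"y":0,"z":0.001,"turn":0,"gripper":0},{"x":0,"y":0,"z":0.001,"turn":0,"gripper":0},{"x":0,"y":0,"z":0.001,"turn":0,"gripper":0},{"x":0,"y":0,"z":0.0,"turn":0,"gripper":0},{"x":0,"y":0,"z":0,"turn":0,"gripper":0},{"x":0,"y":0,"z":0,"turn":0,"gripper":0}])

```text
clock: 22.8
tool_pos: [0.5647, -0.3075, 0.0553]
orientation: [179.5, 1.3, 2.1]
force: [-0.8, 0.7, -1.8]
opening: 0.0087
```

Request:
send_rows(steps=[{"x":0,"y":0,"z":0.001,"turn":0,"gripper":0},{"x":0,"y":0,"z":0.001,"turn":0,"gripper":0},{"x":0,"y":0,"z":0.001,"turn":0,"gripper":0},{"x":0,"y":0,"z":0.0,"turn":0,"gripper":0},{"x":0,"y":0,"z":0.0,"turn":0,"gripper":0},{"x":0,"y":0,"z":0.0,"turn":0,"gripper":0},{"x":0,"y":0,"z":0,"turn":0,"gripper":0},{"x":0,"y":0,"z":0,"turn":0,"gripper":0}])

```text
clock: 23.6
tool_pos: [0.5647, -0.3079, 0.054]
orientation: [179.4, 1.2, 2.1]
force: [-1.3, 0.0, 0.2]
opening: 0.0089
```

Run:
```python
from plant import *; from wr import *
o=get_obs(); print(o["tool_pos"].round(4),o["orientation"].round(2),o["force"].round(1),o["moment"].round(2))
s=eyes.snapshot("wrist"); np.savez("pics/w15.npz",**s); cv2.imwrite("pics/w15.png",s["frame"])
wr(s,o["tool_pos"],o["orientation"])
s=eyes.snapshot("side"); np.savez("pics/s15.npz",**s); cv2.imwrite("pics/s15.png",cv2.resize(s["frame"][240:400,280:460],None,fx=4,fy=3.6))
```

```text
[ 0.5647 -0.3079  0.054 ] [179.44   1.25   2.12] [-1.3  0.   0.2] [0.18 0.11 0.01]
green far part n 178 x max 0.07555312158888274 y range -0.004476585221388591 0.0048099672076832535 mid 0.0001734215940969075 mean 0.0003105818721830512
wall top pts 1080 y hist [0, 0, 82, 279, 85, 0, 0, 0, 0, 0, 0, 269, 305, 60, 0, 0]
base: x max 0.08142375769420548 y [-0.07402382  0.07387291] mid -7.545768600892427e-05 z 0.00790135943710255
phone: far end x 0.07209556840984911 top y at mid -0.0005202163427029831 yaw vs dock 0.2258740578037172 top z 0.08032281079496621
TCP in dock -0.00037032844793286735 -0.0008852924556547205
```

View pics/s15.png

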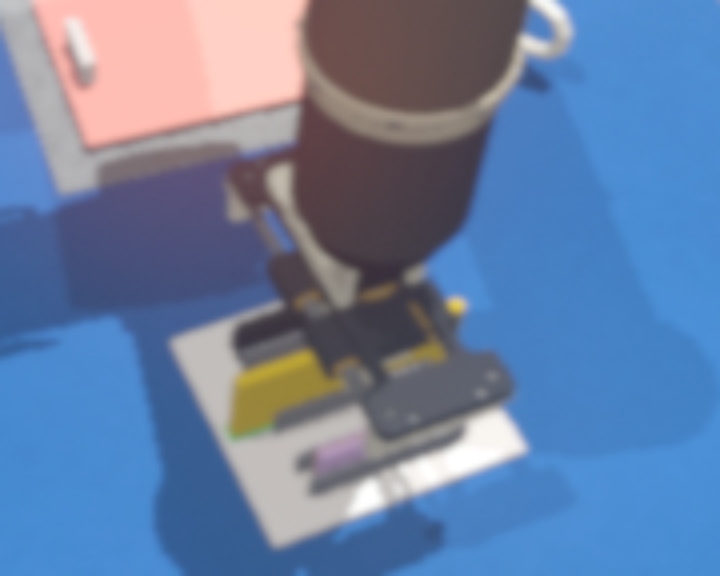

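Touching: the force went from -1.8 to +0.2 N, top at 0.0803 (0.080 expected). One more millimetre, then release.

Request:
send_rows(steps=[{"x":0,"y":-0.0003,"z":0.001,"turn":0,"gripper":0},{"x":0,"y":0,"z":0,"turn":0,"gripper":0},{"x":0,"y":0,"z":0,"turn":0,"gripper":0},{"x":0,"y":0,"z":0,"turn":0,"gripper":0.3},{"x":0,"y":0,"z":0,"turn":0,"gripper":0.3},{"x":0,"y":0,"z":0,"turn":0,"gripper":0.3},{"x":0,"y":0,"z":0,"turn":0,"gripper":0.3},{"x":0,"y":0,"z":0,"turn":0,"gripper":0.3}])

```text
clock: 24.5
tool_pos: [0.5652, -0.3079, 0.0535]
orientation: [179.4, 1.2, 2.1]
force: [-0.7, 0.1, -0.5]
opening: 0.0265
```

Request:
send_rows(steps=[{"x":0,"y":0,"z":-0.006,"turn":0,"gripper":0.3},{"x":0,"y":0,"z":-0.01,"turn":0,"gripper":0.3},{"x":0,"y":0,"z":-0.015,"turn":0,"gripper":0.3},{"x":0,"y":0,"z":-0.025,"turn":0,"gripper":0.3},{"x":0,"y":0,"z":-0.035,"turn":0,"gripper":0.3},{"x":0,"y":0,"z":-0.04,"turn":0,"gripper":0.3},{"x":-0.03,"y":0,"z":-0.03,"turn":0,"gripper":0.3},{"x":-0.04,"y":0,"z":0,"turn":0,"gripper":0.3}])

```text
clock: 25.3
tool_pos: [0.5004, -0.309, 0.226]
orientation: [179.3, 1.2, 2.3]
force: [0.6, -0.2, -0.5]
opening: 0.0265
```

Request:
send_rows(steps=[{"x":-0.04,"y":0,"z":0,"turn":0,"gripper":0.3},{"x":-0.03,"y":0,"z":0,"turn":0,"gripper":0.3},{"x":-0.01,"y":0,"z":0,"turn":0,"gripper":0.3},{"x":0,"y":0,"z":0,"turn":0,"gripper":0.3},{"x":0,"y":0,"z":0,"turn":0,"gripper":0.3},{"x":0,"y":0,"z":0,"turn":0,"gripper":0.3},{"x":0,"y":0,"z":0,"turn":0,"gripper":0.3},{"x":0,"y":0,"z":0,"turn":0,"gripper":0.3}])

```text
clock: 26.1
tool_pos: [0.4181, -0.3126, 0.2349]
orientation: [179.1, 0.7, 2.3]
force: [0.5, 0.6, -0.2]
opening: 0.0266
```

Run:
```python
from plant import *; from wr import *
o=get_obs(); print(o["clock"],o["tool_pos"].round(4),o["orientation"].round(2),o["force"].round(1),o["qvel"].round(1))
s=eyes.snapshot("wrist"); np.savez("pics/w16.npz",**s); cv2.imwrite("pics/w16.png",s["frame"])
C=cloud(s); hsv=cv2.cvtColor(s["frame"],cv2.COLOR_BGR2HSV).astype(int); H,S,V=[hsv[...,i] for i in range(3)]
a=np.radians(1.9); d=np.array([.565,-.307]); ex=np.array([np.cos(a),np.sin(a)]); ey=np.array([-ex[1],ex[0]])
dx=(C[...,:2]-d)@ex; dy=(C[...,:2]-d)@ey; z=C[...,2]
m=(s["z_map"]>0)&(abs(dx)<.09)&(abs(dy)<.02)&(z>.07)&(z<.09)&(H>15)&(H<40)&(S>80)
if m.sum()>50: print("phone top",m.sum(),"x",dx[m].min(),dx[m].max(),"y",np.median(dy[m]),"z",np.median(z[m]),"yaw",np.degrees(np.polyfit(dx[m],dy[m],1)[0]))
for n in ("top","side"):
    s=eyes.snapshot(n); np.savez(f"pics/{n}16.npz",**s)
    r=s["frame"][120:290,190:500] if n=="top" else s["frame"][200:400,260:460]
    cv2.imwrite(f"pics/{n}16.png",cv2.resize(r,None,fx=2.5 if n=="top" else 3,fy=2.5 if n=="top" else 3))
```

```text
26.1 [ 0.4181 -0.3126  0.2349] [179.1    0.66   2.28] [ 0.5  0.6 -0.2] [ 0.2  0.8  0.4  0.1 -0.1 -0. ]
phone top 1061 x -0.07246494053641225 0.006204603456347072 y -0.0014095687496459553 z 0.07939741931852204 yaw 0.05725527596179691
```

View pics/top16.png

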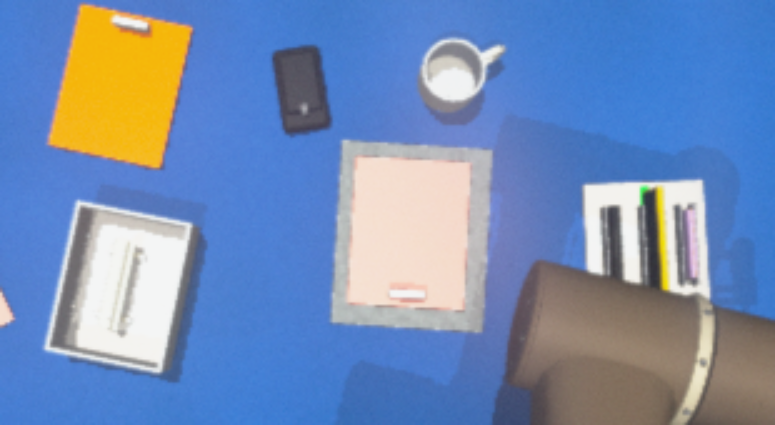

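View pics/side16.png

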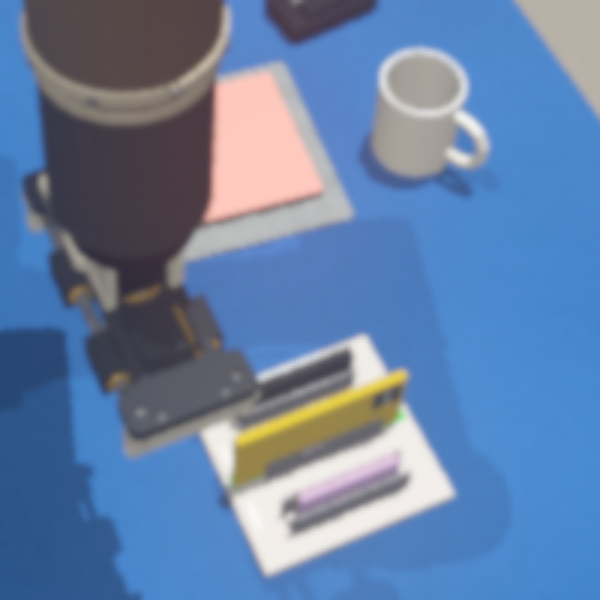

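View pics/w16.png

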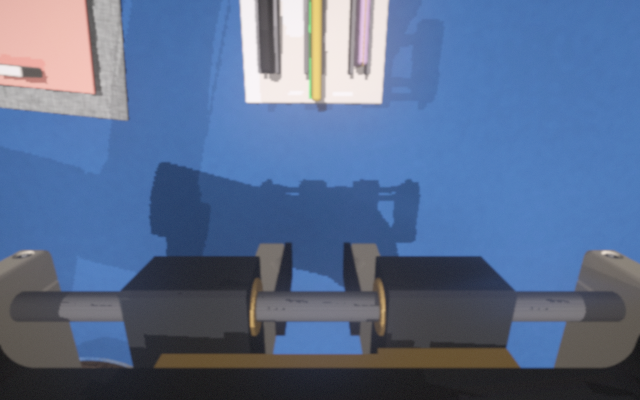

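The phone stands in the green slot: near end at -72.5 mm so centre about 0 along, y -1.4 mm at the top, top z 0.079. The lid is flat on the mat with its tab up, the neighbours are where they were, and the arm is clear and still. Handing in.

Run:
```python
from plant import *
print(job.close_job()); print(get_obs()["clock"])
```

```text
the job is handed in; nothing more can be done
None
the job is handed in; nothing more can be done
```

Both parts are done and the job was handed in at about 26 s of the 61 s allowed; it reported no verdict.

**Lid:** I pinched the tab of the large pink lid, lifted it off the tub and lowered it onto the mat. The force reading went to +3.3 N as it touched down, and only then did I let go. It lies flat with the tab up, about 6 mm from the mat's middle by the top view, with the plate top at 0.015 m.

**Phone:** Closing the jaws off-centre swung it upright on its rest, and the grip read 9 mm, its full thickness. I carried it to the middle (green) slot and lowered it until the downward load left the wrist. Only then did I let go.

**Last checks on the phone:**

| Measure | Reading | Limit |
|---|---|---|
| Centre along the slot | about 0 mm | 30 mm |
| Offset across the slot, read at its top edge | -1.4 mm | 9 mm (at its centre) |
| Yaw to the slot | under 0.3° | 0.12 rad (about 7°) |
| Top edge height | 0.079 m (0.080 expected) | – |

I did not measure the phone's lean directly after release. The -1.4 mm offset at its top implies only a degree or two.

In the last pictures the power bank, compact, mouse and cup look where they were, and the arm was still and clear. I judged those four by eye and did not measure them. No check failed. Two early estimates disagreed slightly: the first top view put the slot about 2 mm off and the phone's centre about 3 mm off. I used the closer wrist-camera readings instead.

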